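# Load lock cylinders into the finishing tank

## Robot

A 7-joint arm with a two-finger parallel gripper is mounted at the origin on a cart in front of the work surface, level with it; the furniture and walls round the work are solid. World frame = base frame: x ahead of the robot, y to its left, z up, the work surface at z = 0. Lengths are in m, angles in rad, forces in N, time in s.
With the tool pointing down it reaches from about 0.4 to 0.85 m from the base axis. Payload 6.9 kg.
Tool frame: the origin (TCP) lies at the very end of the fingers, on their centre line; the grasp point (between the pads) lies 19 mm behind it; z points along the fingers, y is the line along which they close (so a half turn about z gives the same grasp; the last joint's range is limited). The gripper opens to 85 mm and grips with 20 to 120 N. Pads are 22 mm wide; open, the fingers measure 114 mm over their backs; the gripper's body (76 mm by 85 mm) begins 54 mm behind the grasp point. The pads swing forward as they close: fully open they stand 13 mm farther back than shut.
Start: joints at [-1.042, 0.507, -0.238, 1.5, 0.126, 1.149, -0.155], TCP at [0.257, 0.57, 0.231] pointing down, gripper open.
Joint ranges: [-3.08, 3.08], [-0.24, 2.05], [-1.43, 1.35], [0, 2.5], [-1.52, 4.66], [0.17, 1.96], [-2.89, 2.89]. Speed limits (rad/s): [2.39, 2.39, 3.14, 3.14, 3.14, 3.14, 3.14].

## Interface

Orientations are given as a unit quaternion [x, y, z, w].
In Python, from workcell import manip gives the robot as it stands.
- The arm moves only by the tool carry_out, never from a script. Its argument "motion" is a list of rows, each an object with "delta_pos": the shift along the tool's x, y, z each as a share of 500 mm, from -1 to 1, a list of three; "roll": the turn about the tool's z as a share of 90 degrees, from -1 to 1; "fingers": the opening, from -1 (shut) to 1 (fully open). A call has 1 to 5 rows; each row is the pose to reach, as a shift and turn from the pose commanded when the call began, along the tool's axes at that moment; what a row does not reach only later rows make up. A row lasts 1/8 s, in which the tool goes at most 62.5 mm and 10.7 degrees, less where a joint would pass 70% of its speed; a pose out of reach is approached as far as the arm can. A call with a number of a shift or a turn outside -1 to 1 is refused whole. A call with a gripper value outside its range is refused whole. The fingers move at their own pace and stop on an object; "force" is the grip in N (left out, the last holds). Time passes only in rows, so rows that repeat a pose let the fingers close. It gives the time, the measured TCP pose, the force, the opening and the grip force at its end, in the units of the state.
- manip.get_state(): the state, without advancing time (a new reading comes with each control period).
- manip.get_image(name): name is "scene" or "top" or "wrist"; returns the picture (480x640x3 uint8, blue, green, red); there is no depth.
- manip.camera_params(name): a dict with "fx", "fy", "cx", "cy" (pixels), "camera_from_world" (4x4, takes a point from world to camera coordinates); the wrist camera has in their place "mount" (4x4, takes a point from camera to tool coordinates, whose origin is the TCP and whose axes are the flange's). Camera axes: x right, y down, z forward; pixel columns grow to the right and rows downward; lengths in m; the calibration is good to about 2 mm. A picture is of the moment at which its call begins: read the wrist's pose just before it. camera_params takes no time and is no camera call.
- manip.sign_off(): hands the job in; it is judged then, once.
The state is a dict: "t": time; "joints": joint angles; "joint_velocities": joint speeds; "tau": joint torques, N m; "tool_pos": TCP position; "orientation": TCP orientation; "ft_force": force on the tool from outside, world axes, zero at the start; "moment": the same for the moment, N m; "grip_width": opening from 0.0 (shut) to 1.0 (fully open); "grip_force": force on a finger pad.
Only numpy, scipy, OpenCV 4.12 (cv2) and the standard library are available. Lean on these libraries where they do the work, as an engineer would, in place of code of your own. Each camera call takes 0.05 s, during which the arm holds its last target. There are 200 camera calls.

## Task

Load the finishing tank: slacken its wing nut by about a quarter turn (the thread may be left- or right-handed, so feel which way it gives), push the round cover round by its studs until its notch faces the mark and lies over the filling port, and put every lock cylinder lying on the bench through the port. Then turn the cover again until it covers the port completely, tighten the wing nut fully again, and leave the oil bottle, the note block and the padlock alone.

Things in the scene. Friction and masses are not known exactly. Their poses are not given: they have to be found in the camera images.
- tank: fixed low grey box, 220 x 220 mm and 78 mm high, top closed by a dark deck plate; origin at the centre of its underside, z up. Its -x side (roughly toward the robot) carries the mark, a raised bare aluminium bar 12 mm wide running down the middle of that side. Inside: 68 mm deep, rubber floor at z = 6 mm
- port (a point): middle of the rectangular filling port in the tank's deck (deck top 78 mm above the bench); the port is 50 mm wide along the tank's x and 90 mm along the tank's y, its middle 69 mm from the tank's centre toward the mark. Axes parallel to the tank's
- cover (a joint): turn of the round steel cover about the upright axis through the tank's centre, rad, counterclockwise from above positive, endless; 0 (or any full turn) when the notch faces the mark. Clamped while the nut is tight; once the nut is slack it turns with about 2 N pushed sideways at a stud and stays where it is left
- notch (a point): middle of the notch in the cover (disc of 106 mm radius, top face 86 mm above the bench), 69 mm from its centre, at the top face. The notch is square-sided, 96 mm wide, from the rim in to 42 mm from the centre. Five upright round studs, 14 mm across, tops 110 mm above the bench, stand on the cover 90 mm from its centre, at 60, 120, 180, 240, 300 degrees from the notch
- nut_a (a joint): turn of the wing nut of one of two spindles (only one is fitted, the other absent), rad, counterclockwise from above positive, 0 = tight. One of nut_a, nut_b has a left-hand thread, the other a right-hand one, alike to look at. The tightening way it is solid from 0 (gives under 0.05); the loosening way it takes 0.3 to 0.6 N m, stays put, rises 4 mm a rad and stops at 1.9 rad
- nut_b (a joint): the same for the other spindle
- wing_a (a point): middle of the wing of nut_a: a black upright bar 64 mm long (the point's x), 12 mm thick (the point's y) and 26 mm tall, centred on the tank's upright axis; this point is about 121 mm above the bench when tight and the bar reaches 13 mm above and below it
- wing_b (a point): the same for nut_b
- cylinder_0: brass lock cylinder, 68 mm long (its y), 17 mm wide (its x), 33 mm tall, 0.16 kg, standing on its long narrow side as a start; origin at the centre of its underside. Two to four of the four are present
- cylinder_1: the same
- cylinder_2: the same
- cylinder_3: the same
- oil_bottle: yellow dropper bottle with red cap, 42 mm across, 134 mm tall; bystander; origin under its centre
- note_block: white block of note paper, 68 x 68 x 14 mm; bystander; origin under its centre
- padlock: brass padlock standing up, 18 x 42 x 66 mm; bystander; origin under its centre
- bench_grinder: fixed bench grinder at the left rear, an obstacle: with rests and eye shields it reaches about 0.18 m ahead of and behind and 0.21 m to either side of its origin (on the bench) and 0.37 m high
- engraver_column (a point): point on the bench under the black column of the fixed red key engraving machine between robot and tank, an obstacle: column and the crank on it rise to 0.39 m; the machine reaches from here 0.29 m to the left (+y), 0.15 m ahead (+x) and 0.2 m back toward the robot, there up to 0.29 m high

How it is judged:
On the way, in this order (a step that is already met when the one before it is completed fails the run):
1. the wing nut is slackened by at least 1.2 rad ((value of joint nut_a above 1.2 rad or value of joint nut_a below -1.2 rad) and (value of joint nut_b above 1.2 rad or value of joint nut_b below -1.2 rad)), for 0.2 s.
2. the notch lies over the port (middles within 10 mm) (horizontal distance between notch and port below 0.01 m), for 0.3 s.
3. every lock cylinder present is inside the tank, below the deck (z of each of cylinder_0, cylinder_1, cylinder_2, cylinder_3 in the frame of tank below 0.066 m and x of cylinder_0 in the frame of tank between -0.106 and 0.106 m and y of cylinder_0 in the frame of tank between -0.106 and 0.106 m and x of cylinder_1 in the frame of tank between -0.106 and 0.106 m and y of cylinder_1 in the frame of tank between -0.106 and 0.106 m and x of cylinder_2 in the frame of tank between -0.106 and 0.106 m and y of cylinder_2 in the frame of tank between -0.106 and 0.106 m and x of cylinder_3 in the frame of tank between -0.106 and 0.106 m and y of cylinder_3 in the frame of tank between -0.106 and 0.106 m), for 0.2 s.
4. the cover is turned until it covers the port (notch and port middles over 101 mm apart, 94 degrees) (horizontal distance between notch and port above 0.101 m), for 0.2 s.
5. the wing nut is tight again (within 0.1 rad of tight) (value of joint nut_a between -0.1 and 0.1 rad and value of joint nut_b between -0.1 and 0.1 rad), for 0.2 s.
At the end, for the whole second after the job is handed in: every lock cylinder present lies at rest inside the tank below its deck (its origin under 66 mm above the bench), the cover covers the port (middles of notch and port over 101 mm apart) and the wing nut is tight (within 0.1 rad) (all of step 3 and all of step 5 and linear speed of each of cylinder_0, cylinder_1, cylinder_2, cylinder_3 below 0.03 m/s and horizontal distance between notch and port above 0.101 m); the robot touches nothing.
It fails at once if a bystander (oil bottle, note block, padlock) is moved more than 30 mm (distance of any of oil_bottle, note_block, padlock from where it was at the start of the episode above 0.03 m).
Of spindle_a, spindle_b only 1 to 1 are there at a start; the rules pass over those that are not, and their reading is None.
Of cylinder_0, cylinder_1, cylinder_2, cylinder_3 only 2 to 4 are there at a start; the rules pass over those that are not, and their reading is None.
At some moment in a run one of cylinder_0, cylinder_1, cylinder_2, cylinder_3 may be knocked a few centimetres aside while the robot is not near it.
Once in a run the grip may slacken for a moment while it holds something.
It also fails if it takes over 210 s, if anything falls off the work surface, if the arm or the gripper's body presses on something with over 40 N, if the wrist force passes 120 N, or if a joint passes its speed limit or range.

## Working session

There is one attempt and no reset: what is moved stays moved. The work goes in short steps, Python scripts to look and compute and a tool call to move; the robot and the scene stay as the last step left them, time stands still between calls to the robot, and variables do not carry over. Pictures are saved under pics/ and viewed, at most 14 in all, crops included, and the job is handed in when it is done.

Besides the shell and the picture viewer there is one more tool, called after "Emit:" in YAML: its name, and indented under it one key for each argument. carry_out: Moves the arm, as the interface text tells. Shift numbers are shares of 500 mm and turn numbers shares of 90 degrees, none past 1 either way. Its arguments: {"type":"object","properties":{"motion":{"type":"array"},"force":{"type":"number"}},"required":["motion"]}

```bash
ls; mkdir -p pics
python3 - <<'E'
from workcell import manip
import cv2, numpy as np
s=manip.get_state(); print({k:np.round(v,3).tolist() for k,v in s.items()})
for n in("scene","top","wrist"):
    cv2.imwrite(f"pics/{n}0.png",manip.get_image(n)); p=manip.camera_params(n); print(n,{k:np.round(v,4).tolist() for k,v in p.items()})
E
```

```text
pics
{'t': 0.0, 'joints': [-1.042, 0.508, -0.238, 1.501, 0.126, 1.149, -0.155], 'joint_velocities': [-0.001, 0.001, 0.0, 0.002, 0.001, -0.0, -0.001], 'tau': [0.0, -62.06, -2.186, -24.964, 0.013, 0.012, 0.0], 'tool_pos': [0.257, 0.569, 0.23], 'orientation': [0.21, 0.978, -0.001, -0.0], 'ft_force': [0.313, -0.0, 0.488], 'moment': [-0.017, -0.047, 0.014], 'grip_force': 0.0, 'grip_width': 1.002}
scene {'fx': 524.6034, 'fy': 524.6034, 'cx': 321.0879, 'cy': 237.5413, 'camera_from_world': [[0.5202, -0.854, 0.0112, -0.2856], [-0.6479, -0.4032, -0.6462, 0.3962], [0.5564, 0.3289, -0.7631, 1.0611], [0.0, 0.0, 0.0, 1.0]]}
top {'fx': 456.8293, 'fy': 456.8293, 'cx': 304.8849, 'cy': 237.4478, 'camera_from_world': [[-0.0093, -0.9999, 0.0136, -0.0332], [-0.9974, 0.0083, -0.0714, 0.52], [0.0713, -0.0142, -0.9974, 1.438], [0.0, 0.0, 0.0, 1.0]]}
wrist {'fx': 366.672, 'fy': 366.672, 'cx': 318.103, 'cy': 232.9317, 'mount': [[-0.0007, -0.9541, -0.2996, 0.0762], [1.0, -0.0005, -0.0005, -0.0006], [0.0003, -0.2996, 0.9541, -0.1424], [0.0, 0.0, 0.0, 1.0]]}
```

View pics/top0.png

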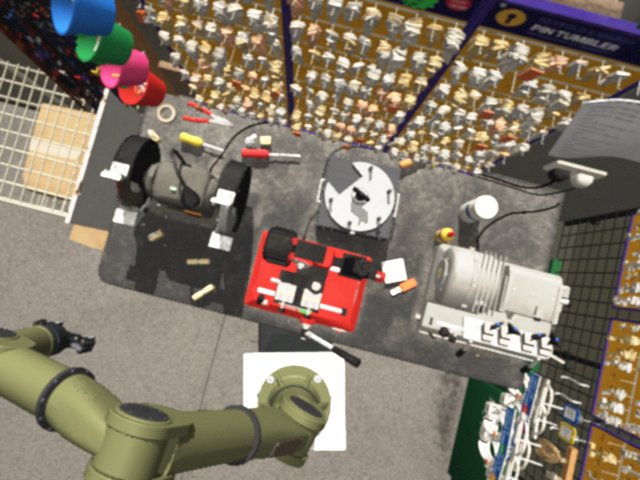

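View pics/scene0.png

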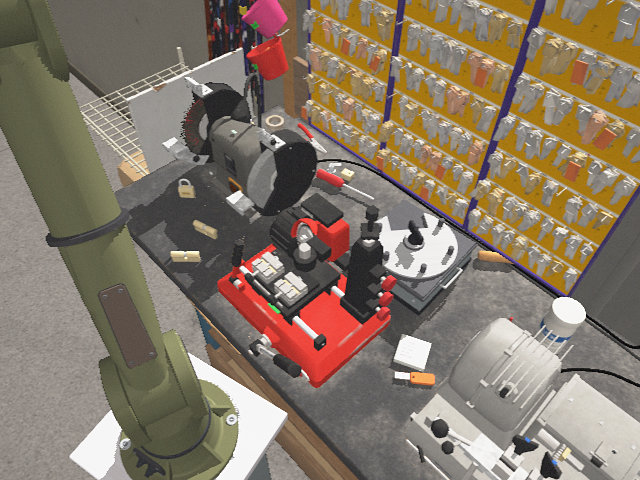

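Run:
```python
import cv2
a=cv2.imread("pics/top0.png"); b=cv2.imread("pics/scene0.png")
cv2.imwrite("pics/c1.png",cv2.resize(a[125:325,95:355],None,fx=3,fy=3,interpolation=2))
cv2.imwrite("pics/c2.png",cv2.resize(a[130:260,300:480],None,fx=4,fy=4,interpolation=2))
```

```text
(no output)
```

View pics/c1.png

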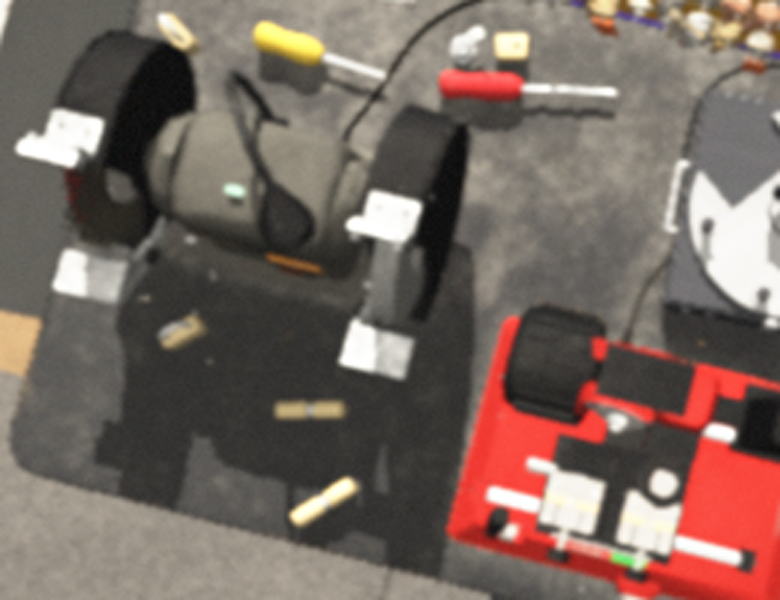

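View pics/c2.png

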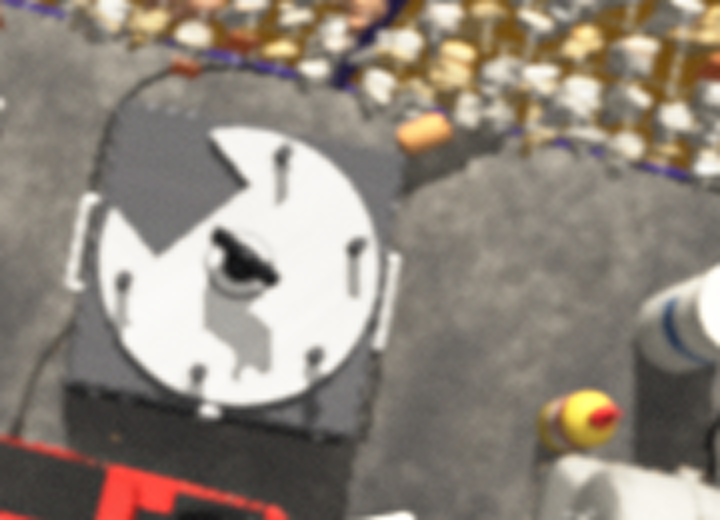

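```bash
cat > h.py <<'E'
from workcell import manip
import cv2, numpy as np
from scipy.spatial.transform import Rotation as R
def cam(n, st=None):
    p=manip.camera_params(n); K=np.array([[p['fx'],0,p['cx']],[0,p['fy'],p['cy']],[0,0,1]])
    if n=='wrist':
        T=np.eye(4); T[:3,:3]=R.from_quat(st['orientation']).as_matrix(); T[:3,3]=st['tool_pos']
        W=T@np.array(p['mount'])          # world from camera
    else: W=np.linalg.inv(np.array(p['camera_from_world']))
    return K,W
def ray(c,px,z):
    K,W=c; px=np.atleast_2d(px).astype(float)
    d=(W[:3,:3]@np.linalg.inv(K)@np.c_[px,np.ones(len(px))].T).T
    return W[:3,3]+d*((z-W[2,3])/d[:,2:3])
def proj(c,X):
    K,W=c; X=np.atleast_2d(X); q=(K@W[:3,:3].T@(X-W[:3,3]).T).T
    return q[:,:2]/q[:,2:]
def shot(n,name):
    s=manip.get_state(); im=manip.get_image(n); cv2.imwrite(f'pics/{name}.png',im); return im,cam(n,s)
def delta(d):   # world shift -> tool shift in shares of 500mm
    return R.from_quat(manip.get_state()['orientation']).inv().apply(d)/0.5
E
python3 - <<'E'
from h import *
im=cv2.imread("pics/top0.png"); c=cam('top')
# disc: white in tank area
m=(im.min(2)>170).astype(np.uint8); m[:150]=0;m[240:]=0;m[:,:318]=0;m[:,:][:,402:]=0
m=cv2.morphologyEx(m,cv2.MORPH_OPEN,np.ones((5,5)))
cs,_=cv2.findContours(m,0,1); k=max(cs,key=cv2.contourArea)
P=ray(c,k[:,0,:],.086)[:,:2]
from scipy.optimize import least_squares
r=least_squares(lambda q:np.hypot(*(P-q).T)-.106,P.mean(0),loss='soft_l1',f_scale=.003); ctr=r.x
print('disc centre',ctr)
d=P-ctr; rr=np.hypot(*d.T); nn=rr<.095
cor=lambda u,v,z:ray(c,[(95+u/3,125+v/3)],z)[0,:2]
c2=lambda u,v,z:ray(c,[(300+u/4,130+v/4)],z)[0,:2]
for n,uv,z in [('notch in a',(248,185),.086),('notch in b',(158,252),.086),('notch rim a',(210,133),.086),('notch rim b',(113,210),.086),
 ('deck bl',(65,388),.078),('deck br',(350,438),.078),('mark',(210,412),.078),
 ('s1',(283,152),.11),('s2',(357,243),.11),('s3',(316,355),.11),('s4',(198,370),.11),('s5',(123,278),.11),
 ('wingA',(215,235),.134),('wingB',(272,275),.134),('bottle',(585,418),.11)]:
    p=c2(*uv,z); q=p-ctr; print(n,p.round(3),'r',np.hypot(*q).round(3),'ang',np.degrees(np.arctan2(q[1],q[0])).round(1))
for n,uv,z in [('cylA1',(275,410),.033),('cylA2',(346,410),.033),('cylB1',(292,516),.033),('cylB2',(355,487),.033),('padl',(182,330),.05),('x1',(160,12),.02),('x2',(198,50),.02),('grinder',(300,200),.15)]:
    print(n,cor(*uv,z).round(3))
print('eng col?',ray(c,[(355,262)],.39))
E
```

```text
disc centre [ 0.64209267 -0.20484405]
notch in a [ 0.702 -0.214] r 0.061 ang -8.9
notch in b [ 0.651 -0.144] r 0.061 ang 82.0
notch rim a [ 0.743 -0.186] r 0.103 ang 10.8
notch rim b [ 0.683 -0.11 ] r 0.103 ang 66.4
deck bl [ 0.547 -0.072] r 0.163 ang 125.5
deck br [ 0.507 -0.29 ] r 0.16 ang -147.7
mark [ 0.528 -0.183] r 0.116 ang 169.2
s1 [ 0.722 -0.238] r 0.087 ang -22.4
s2 [ 0.652 -0.292] r 0.088 ang -83.3
s3 [ 0.568 -0.26 ] r 0.092 ang -143.6
s4 [ 0.557 -0.171] r 0.092 ang 158.2
s5 [ 0.627 -0.115] r 0.091 ang 99.6
wingA [ 0.655 -0.182] r 0.026 ang 60.4
wingB [ 0.625 -0.224] r 0.026 ang -132.2
bottle [ 0.519 -0.461] r 0.284 ang -115.7
cylA1 [0.446 0.334]
cylA2 [0.445 0.26 ]
cylB1 [0.335 0.315]
cylB2 [0.365 0.25 ]
padl [0.529 0.426]
x1 [0.875 0.464]
x2 [0.833 0.423]
grinder [0.647 0.283]
eng col? [[ 0.43387632 -0.15066052  0.39      ]]
```

```bash
cat >> h.py <<'E'
def yaw(): # world angle of tool y, deg
    y=R.from_quat(manip.get_state()['orientation']).as_matrix()[:,1]; return np.degrees(np.arctan2(y[1],y[0]))
def plan(calls,start=None):
    """calls: list of lists of (x,y,z,yaw of tool y); prints rows per call, tool frame of each call's start"""
    s=manip.get_state(); p,a=(np.array(s['tool_pos']),yaw()) if start is None else (np.array(start[:3]),start[3])
    for rows in calls:
        t=np.radians(a); Y=np.array([np.cos(t),np.sin(t),0]); Z=np.array([0,0,-1.]); X=np.cross(Y,Z)
        for r in rows:
            d=np.array(r[:3])-p; roll=-((r[3]-a+180)%360-180)/90
            print([float(round(v/.5,3)) for v in (d@X,d@Y,d@Z)],round(roll,3),end='; ')
        print(); p,a=np.array(rows[-1][:3]),rows[-1][3]
E
python3 - <<'E'
from h import *
print(ray(cam('scene'),[(372,210),(362,290)],.39),proj(cam('top'),[[.4,-.15,.39],[.4,-.15,0]]), yaw())
plan([[(.257,.57,.45,65.7)],[(.385,.312,.45,32)],[(.513,.054,.45,-2)],[(.642,-.205,.45,-35.5)]])
im,c=cv2.imread('pics/wrist0.png'),cam('wrist',manip.get_state())
print(proj(c,[[.446,.297,.03],[.35,.283,.03],[.53,.426,.03]]))
E
```

```text
[[ 0.41260423 -0.1840071   0.39      ]
 [ 0.25193028 -0.25089547  0.39      ]] [[354.96578215 276.35366143]
 [340.0539864  274.71139093]] 65.7214549775178
[0.0, 0.001, -0.439] 0.0; 
[-0.446, -0.365, 0.0] 0.374; 
[-0.573, -0.056, 0.0] 0.378; 
[-0.509, 0.276, 0.0] 0.372; 
[[175.65285463 435.98744812]
 [120.57196663 378.48410219]
 [303.95098157 451.47937423]]
```

View pics/wrist0.png

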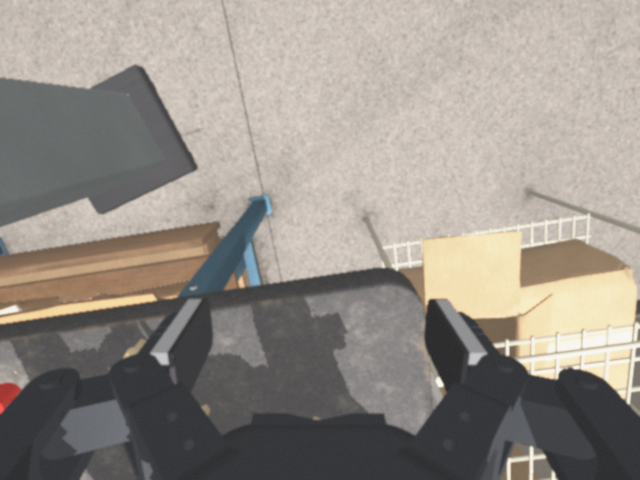

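Emit:
carry_out:
  motion:
    - {"delta_pos": [0,0,-0.11],"roll": 0,"fingers": 1}
    - {"delta_pos": [0,0,-0.22],"roll": 0,"fingers": 1}
    - {"delta_pos": [0,0,-0.33],"roll": 0,"fingers": 1}
    - {"delta_pos": [0,0,-0.44],"roll": 0,"fingers": 1}
    - {"delta_pos": [0,0,-0.44],"roll": 0,"fingers": 1}

```text
t: 0.78
tool_pos: [0.2571, 0.5707, 0.4559]
orientation: [0.21, 0.978, 0.004, 0.001]
ft_force: [-0.9, -0.8, -1.3]
grip_width: 0.998
grip_force: 0.0
```

Emit:
carry_out:
  motion:
    - {"delta_pos": [-0.09,-0.073,0],"roll": 0.075,"fingers": 1}
    - {"delta_pos": [-0.18,-0.146,0],"roll": 0.15,"fingers": 1}
    - {"delta_pos": [-0.27,-0.219,0],"roll": 0.225,"fingers": 1}
    - {"delta_pos": [-0.36,-0.292,0],"roll": 0.3,"fingers": 1}
    - {"delta_pos": [-0.446,-0.365,0],"roll": 0.374,"fingers": 1}

```text
t: 1.4
tool_pos: [0.3857, 0.3094, 0.4503]
orientation: [0.486, 0.874, -0.001, -0.0]
ft_force: [1.8, 0.5, -0.2]
grip_width: 0.999
grip_force: 0.0
```

Run:
```python
from h import *
s=manip.get_state(); print(np.round(s['joints'],2),yaw())
plan([[(.513,.054,.45,-2)],[(.642,-.205,.45,-35.5)]])
```

```text
[-0.7   0.2  -0.04  1.38  0.01  1.57 -0.18] 31.809932444318342
[-0.568, -0.053, 0.001] 0.376; 
[-0.509, 0.276, 0.0] 0.372;
```

Emit:
carry_out:
  motion:
    - {"delta_pos": [-0.114,-0.011,0],"roll": 0.075,"fingers": 1}
    - {"delta_pos": [-0.228,-0.022,0],"roll": 0.15,"fingers": 1}
    - {"delta_pos": [-0.342,-0.033,0],"roll": 0.225,"fingers": 1}
    - {"delta_pos": [-0.456,-0.044,0],"roll": 0.3,"fingers": 1}
    - {"delta_pos": [-0.57,-0.053,0],"roll": 0.376,"fingers": 1}

```text
t: 2.02
tool_pos: [0.5143, 0.0543, 0.4505]
orientation: [0.719, 0.695, -0.0, -0.0]
ft_force: [0.3, 0.1, 0.1]
grip_width: 0.997
grip_force: 0.0
```

Emit:
carry_out:
  motion:
    - {"delta_pos": [-0.102,0.055,0],"roll": 0.075,"fingers": 1}
    - {"delta_pos": [-0.204,0.11,0],"roll": 0.15,"fingers": 1}
    - {"delta_pos": [-0.306,0.165,0],"roll": 0.225,"fingers": 1}
    - {"delta_pos": [-0.408,0.22,0],"roll": 0.3,"fingers": 1}
    - {"delta_pos": [-0.51,0.276,0],"roll": 0.372,"fingers": 1}

```text
t: 2.65
tool_pos: [0.6446, -0.2046, 0.4502]
orientation: [0.889, 0.458, -0.0, -0.001]
ft_force: [0.8, 0.8, 0.6]
grip_width: 1.001
grip_force: 0.0
```

Run:
```python
from h import *
im,c=shot('wrist','w1'); shot('scene','s1'); s=manip.get_state(); print(np.round(s['joints'],2),np.round(s['tool_pos'],4),yaw())
print(proj(c,[[.642,-.205,.134],[.642,-.205,.086],[.574,-.192,.086]]))
```

```text
[ 0.11  0.58  0.41  0.84 -0.22  1.77 -0.21] [ 0.6444 -0.2097  0.4462] -35.88522365229258
[[316.50226084 182.67251743]
 [316.68118555 176.8067482 ]
 [271.94584441 197.35722734]]
```

View pics/w1.png

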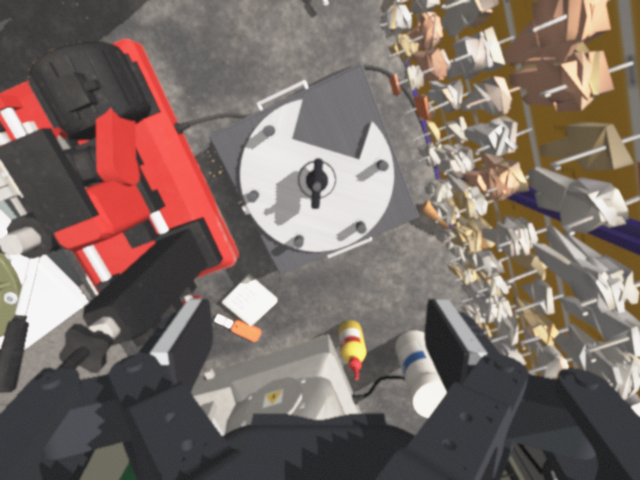

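View pics/s1.png

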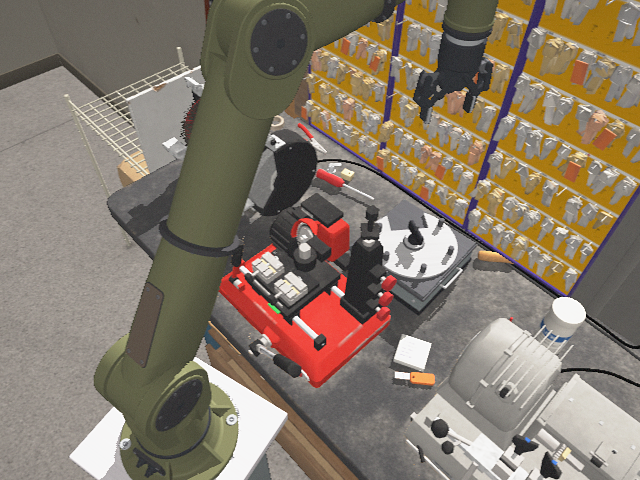

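```bash
cat >> h.py <<'E'
from scipy.optimize import least_squares
def disc(im,c,guess):
    """fit the white disc (z .086, r 106); returns centre and notch direction"""
    g=proj(c,[[*guess,.086]])[0]; rad=np.linalg.norm(proj(c,[[guess[0]+.106,guess[1],.086]])[0]-g)
    m=((im.min(2)>150)*255).astype(np.uint8); k=np.zeros_like(m); cv2.circle(k,tuple(int(v) for v in g),int(rad*1.12),255,-1)
    m=cv2.morphologyEx(m&k,cv2.MORPH_OPEN,np.ones((5,5)))
    k=max(cv2.findContours(m,0,1)[0],key=cv2.contourArea); P=ray(c,k[:,0,:],.086)[:,:2]
    q=least_squares(lambda q:np.hypot(*(P-q).T)-.106,guess,loss='soft_l1',f_scale=.002).x
    r=P-q; inn=(np.hypot(*r.T)<.098)&(np.hypot(*r.T)>.038); v=r[inn]/np.linalg.norm(r[inn],axis=1)[:,None]
    return q,np.degrees(np.arctan2(*v.mean(0)[::-1])),np.std(np.hypot(*r.T)[~inn])
def wing(im,c,ctr,z=.134):
    g=proj(c,[[*ctr,z]])[0]; sc=np.linalg.norm(proj(c,[[ctr[0]+.04,ctr[1],z]])[0]-g)
    k=np.zeros(im.shape[:2],np.uint8); cv2.circle(k,tuple(int(v) for v in g),int(sc),255,-1)
    m=((im.max(2)<60)*255).astype(np.uint8)&k; kk=max(cv2.findContours(m,0,1)[0],key=cv2.contourArea)
    P=ray(c,cv2.boxPoints(cv2.minAreaRect(kk)),z)[:,:2]; e=[P[1]-P[0],P[2]-P[1]]; e.sort(key=np.linalg.norm)
    return P.mean(0),np.degrees(np.arctan2(e[1][1],e[1][0]))%180,np.linalg.norm(e,axis=1)
E
python3 - <<'E'
from h import *
manip.get_image('top');im,c=shot('wrist','w2'); s=manip.get_state(); print(s['tool_pos'])
q,a,sd=disc(im,c,[.642,-.205]); print(q,a,sd); print(wing(im,c,q))
plan([[(q[0],q[1],.25,yaw())]])
E
```

```text
[ 0.6441149  -0.20445526  0.44883117]
[ 0.63935295 -0.2090239 ] 47.05878373123215 0.0029452298451970397
(array([ 0.64550525, -0.19449361]), np.float64(27.376988762807116), array([0.01202942, 0.0353474 ]))
[-0.013, -0.002, 0.398] -0.0;
```

Emit:
carry_out:
  motion:
    - {"delta_pos": [-0.006,-0.002,0.1],"roll": 0,"fingers": 1}
    - {"delta_pos": [-0.006,-0.002,0.2],"roll": 0,"fingers": 1}
    - {"delta_pos": [-0.006,-0.002,0.3],"roll": 0,"fingers": 1}
    - {"delta_pos": [-0.006,-0.002,0.3],"roll": 0,"fingers": 1}
    - {"delta_pos": [-0.006,-0.002,0.3],"roll": 0,"fingers": 1}

```text
t: 3.48
tool_pos: [0.6424, -0.2044, 0.304]
orientation: [0.888, 0.46, 0.001, 0.001]
ft_force: [0.4, -0.1, 0.7]
grip_width: 0.998
grip_force: 0.0
```

Run:
```python
from h import *
for i in range(4): print(np.round(manip.get_state()['tool_pos'],4),end=''); manip.get_image('top')
im,c=shot('wrist','w3'); print(yaw())
q,a,sd=disc(im,c,[.641,-.206]); print(q,a,sd); print(wing(im,c,q),wing(im,c,q,.11))
print(proj(c,[[*q,.134]]))
```

```text
[ 0.6424 -0.2044  0.304 ][ 0.6426 -0.2049  0.3045][ 0.6426 -0.2052  0.3045][ 0.6425 -0.2053  0.3041]-35.25701645653995
[ 0.63921814 -0.20922816] 46.93782724625536 0.0025352688917898995
(array([ 0.64687806, -0.19341273]), np.float64(25.485012176442474), array([0.0145797, 0.0358967])) (array([ 0.64387456, -0.19725443]), np.float64(25.485012176442417), array([0.01570091, 0.03865725]))
[[316.55389405 214.56866116]]
```

View pics/w3.png

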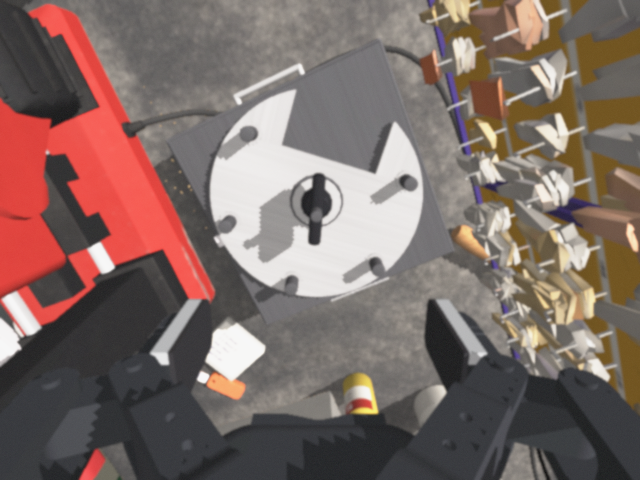

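Run:
```python
from h import *
c=cam('wrist',manip.get_state())
S=ray(c,[(249,133),(409,182),(376,266),(291,284),(229,223)],.11)[:,:2]
off=np.radians([60,-60,-120,-180,-240])
f=lambda q:(S-(q[:2]+.09*np.c_[np.cos(q[2]+off),np.sin(q[2]+off)])).ravel()
r=least_squares(f,[.64,-.205,.66]); print(r.x[:2],np.degrees(r.x[2]),f(r.x).round(4))
W=ray(c,[(319.5,177),(315,243)],.134)[:,:2]; d=W[0]-W[1]; print('wing',W.mean(0),np.hypot(*d),np.degrees(np.arctan2(d[1],d[0])))
im=cv2.imread('pics/w3.png'); k=((im.max(2)<70)*255).astype(np.uint8); print([ (v,np.where(k[v,295:340])[0][[0,-1]]+295) for v in (180,188,230,238)])
```

```text
[ 0.64241225 -0.20469501] 37.66230359630306 [-0.0007 -0.0035 -0.0031  0.0008 -0.0015  0.0031  0.0017  0.0018  0.0036
 -0.0022]
wing [ 0.64132489 -0.20669209] 0.05940064602673933 50.869169571292666
[(180, array([314, 323])), (188, array([312, 322])), (230, array([310, 319])), (238, array([310, 318]))]
```

Emit:
carry_out:
  motion:
    - {"delta_pos": [0,0,0.1],"roll": 0.04,"fingers": 1}
    - {"delta_pos": [0,0,0.2],"roll": 0.04,"fingers": 1}
    - {"delta_pos": [0,0,0.3],"roll": 0.04,"fingers": 1}
    - {"delta_pos": [0,0,0.36],"roll": 0.04,"fingers": 1}
    - {"delta_pos": [0,0,0.396],"roll": 0.04,"fingers": 1}

```text
t: 4.35
tool_pos: [0.6414, -0.205, 0.1022]
orientation: [0.902, 0.432, -0.0, -0.0]
ft_force: [-0.4, 0.9, 0.2]
grip_width: 1.003
grip_force: 0.0
```

Emit:
carry_out:
  motion:
    - {"delta_pos": [0,0,0],"roll": 0,"fingers": 1}
    - {"delta_pos": [0,0,0],"roll": 0,"fingers": -1}
    - {"delta_pos": [0,0,0],"roll": 0,"fingers": -1}
    - {"delta_pos": [0,0,0],"roll": 0,"fingers": -1}
    - {"delta_pos": [0,0,0],"roll": 0,"fingers": -1}
  force: 60

```text
t: 4.97
tool_pos: [0.6415, -0.2049, 0.1043]
orientation: [0.902, 0.432, 0.0, -0.0]
ft_force: [-1.7, 0.4, 5.0]
grip_width: 0.254
grip_force: 52.2
```

Emit:
carry_out:
  motion:
    - {"delta_pos": [0,0,0],"roll": 0,"fingers": -1}
    - {"delta_pos": [0,0,0],"roll": 0,"fingers": -1}
  force: 60

```text
t: 5.22
tool_pos: [0.6415, -0.2049, 0.1042]
orientation: [0.902, 0.432, 0.0, -0.0]
ft_force: [-2.3, 2.2, 5.9]
grip_width: 0.252
grip_force: 52.3
```

Run:
```python
from h import *
s=manip.get_state(); print({k:np.round(s[k],3).tolist() for k in('t','joints','tool_pos','ft_force','moment','grip_width','grip_force')},yaw())
```

```text
{'t': 5.225, 'joints': [0.069, 0.716, 0.367, 1.526, -0.293, 0.954, -0.154], 'tool_pos': [0.641, -0.205, 0.104], 'ft_force': [-2.33, 2.163, 5.925], 'moment': [0.251, 0.447, 0.048], 'grip_width': 0.252, 'grip_force': 52.264} -38.859130220811394
```

Emit:
carry_out:
  motion:
    - {"delta_pos": [0,0,0],"roll": 0,"fingers": -0.2}
    - {"delta_pos": [0,0,-0.01],"roll": 0,"fingers": -0.2}
    - {"delta_pos": [0,0,-0.024],"roll": 0,"fingers": -0.2}
    - {"delta_pos": [0,0,-0.024],"roll": 0,"fingers": -1}
    - {"delta_pos": [0,0,-0.024],"roll": 0,"fingers": -1}

```text
t: 5.85
tool_pos: [0.6415, -0.2049, 0.1161]
orientation: [0.902, 0.431, 0.0, -0.0]
ft_force: [-1.4, 0.9, 7.3]
grip_width: 0.121
grip_force: 59.2
```

Emit:
carry_out:
  motion:
    - {"delta_pos": [0,0,0],"roll": 0,"fingers": -1}
    - {"delta_pos": [0,0,0],"roll": 0,"fingers": -1}
  force: 60

```text
t: 6.1
tool_pos: [0.6415, -0.2049, 0.1161]
orientation: [0.902, 0.431, 0.0, -0.0]
ft_force: [-1.8, 1.6, 6.2]
grip_width: 0.124
grip_force: 59.2
```

Emit:
carry_out:
  motion:
    - {"delta_pos": [0,0,0],"roll": 0.04,"fingers": -1}
    - {"delta_pos": [0,0,0],"roll": 0.08,"fingers": -1}
    - {"delta_pos": [0,0,0],"roll": 0.08,"fingers": -1}

```text
t: 6.48
tool_pos: [0.6416, -0.205, 0.1161]
orientation: [0.927, 0.375, -0.0, 0.0]
ft_force: [-1.8, 0.9, 7.7]
grip_width: 0.121
grip_force: 63.3
```

Run:
```python
from h import *
s=manip.get_state(); print({k:np.round(s[k],3).tolist() for k in('t','tool_pos','ft_force','moment','grip_width','grip_force')},yaw())
```

```text
{'t': 6.475, 'tool_pos': [0.642, -0.205, 0.116], 'ft_force': [-1.828, 0.897, 7.747], 'moment': [-0.005, 0.505, 1.234], 'grip_width': 0.121, 'grip_force': 63.282} -45.946047048983104
```

Emit:
carry_out:
  motion:
    - {"delta_pos": [0,0,0],"roll": -0.08,"fingers": -1}
    - {"delta_pos": [0,0,0],"roll": -0.16,"fingers": -1}
    - {"delta_pos": [0,0,0],"roll": -0.24,"fingers": -1}
    - {"delta_pos": [0,0,0],"roll": -0.24,"fingers": -1}

```text
t: 6.98
tool_pos: [0.6412, -0.2047, 0.1168]
orientation: [0.841, 0.542, 0.0, -0.0]
ft_force: [-5.0, 2.7, 11.1]
grip_width: 0.126
grip_force: 60.0
```

Run:
```python
from h import *
s=manip.get_state(); print({k:np.round(s[k],3).tolist() for k in('t','tool_pos','ft_force','moment','grip_width','grip_force','joints')},yaw())
```

```text
{'t': 6.975, 'tool_pos': [0.641, -0.205, 0.117], 'ft_force': [-5.037, 2.723, 11.091], 'moment': [0.64, 0.967, -0.092], 'grip_width': 0.126, 'grip_force': 59.958, 'joints': [0.106, 0.693, 0.3, 1.514, -0.233, 0.97, 0.047]} -24.38760869264415
```

Emit:
carry_out:
  motion:
    - {"delta_pos": [0,0,-0.002],"roll": -0.08,"fingers": -1}
    - {"delta_pos": [0,0,-0.003],"roll": -0.16,"fingers": -1}
    - {"delta_pos": [0,0,-0.004],"roll": -0.24,"fingers": -1}
    - {"delta_pos": [0,0,-0.005],"roll": -0.32,"fingers": -1}
    - {"delta_pos": [0,0,-0.006],"roll": -0.4,"fingers": -1}

```text
t: 7.6
tool_pos: [0.64, -0.2045, 0.1192]
orientation: [0.631, 0.776, -0.0, -0.001]
ft_force: [-7.9, 2.7, 11.1]
grip_width: 0.131
grip_force: 60.1
```

Emit:
carry_out:
  motion:
    - {"delta_pos": [0,0,-0.001],"roll": -0.08,"fingers": -1}
    - {"delta_pos": [0,0,-0.002],"roll": -0.16,"fingers": -1}
    - {"delta_pos": [0,0,-0.003],"roll": -0.24,"fingers": -1}
    - {"delta_pos": [0,0,-0.004],"roll": -0.32,"fingers": -1}
    - {"delta_pos": [0,0,-0.005],"roll": -0.38,"fingers": -1}

```text
t: 8.22
tool_pos: [0.639, -0.205, 0.1216]
orientation: [0.376, 0.927, -0.0, -0.002]
ft_force: [-9.3, 2.2, 11.3]
grip_width: 0.125
grip_force: 60.2
```

Emit:
carry_out:
  motion:
    - {"delta_pos": [0,0,0],"roll": 0,"fingers": -1}
    - {"delta_pos": [0,0,0],"roll": 0,"fingers": -1}

```text
t: 8.48
tool_pos: [0.639, -0.205, 0.1217]
orientation: [0.377, 0.926, -0.001, -0.002]
ft_force: [-9.6, 1.7, 12.6]
grip_width: 0.12
grip_force: 60.1
```

Run:
```python
from h import *
s=manip.get_state(); print({k:np.round(s[k],3).tolist() for k in('t','tool_pos','ft_force','moment','grip_width','grip_force','joints')},yaw())
```

```text
{'t': 8.475, 'tool_pos': [0.639, -0.205, 0.122], 'ft_force': [-9.572, 1.674, 12.64], 'moment': [0.571, 2.275, -0.127], 'grip_width': 0.12, 'grip_force': 60.092, 'joints': [0.298, 0.667, -0.042, 1.507, 0.032, 0.972, 1.044]} 45.68054927893775
```

Emit:
carry_out:
  motion:
    - {"delta_pos": [0,0,0],"roll": 0,"fingers": 0.3}
    - {"delta_pos": [0,0,0],"roll": 0,"fingers": 0.3}
    - {"delta_pos": [0,0,-0.1],"roll": 0,"fingers": 0.3}
    - {"delta_pos": [0,0,-0.2],"roll": 0,"fingers": 0.3}
    - {"delta_pos": [0,0,-0.3],"roll": 0,"fingers": 0.3}

```text
t: 9.1
tool_pos: [0.6416, -0.205, 0.2721]
orientation: [0.377, 0.926, 0.0, 0.0]
ft_force: [1.2, -1.1, 0.2]
grip_width: 0.65
grip_force: 0.0
```

Emit:
carry_out:
  motion:
    - {"delta_pos": [0,0,0],"roll": 0,"fingers": 0.3}
    - {"delta_pos": [0,0,0],"roll": 0,"fingers": 0.3}
    - {"delta_pos": [0,0,0],"roll": 0,"fingers": 0.3}

```text
t: 9.48
tool_pos: [0.6409, -0.2048, 0.269]
orientation: [0.377, 0.926, -0.0, -0.001]
ft_force: [-0.3, 0.1, 0.2]
grip_width: 0.649
grip_force: 0.0
```

Run:
```python
from h import *
im,c=shot('wrist','w4'); s=manip.get_state(); print(np.round(s['tool_pos'],4),yaw())
ctr=np.array([.642,-.2055]); print(proj(c,[[*ctr,.14],[*ctr,.086]]).round(0)); ctr3=lambda a,z,r=.09:[*(ctr+r*np.array([np.cos(np.radians(a)),np.sin(np.radians(a))])),z]
print(proj(c,[ctr3(37.8+o,.11) for o in (60,120,180,240,300)]).round(0).tolist())
```

```text
[ 0.641  -0.2049  0.2691] 45.740172037355904
[[319. 223.]
 [319. 207.]]
[[389.0, 127.0], [276.0, 110.0], [213.0, 199.0], [258.0, 290.0], [356.0, 302.0]]
```

View pics/w4.png

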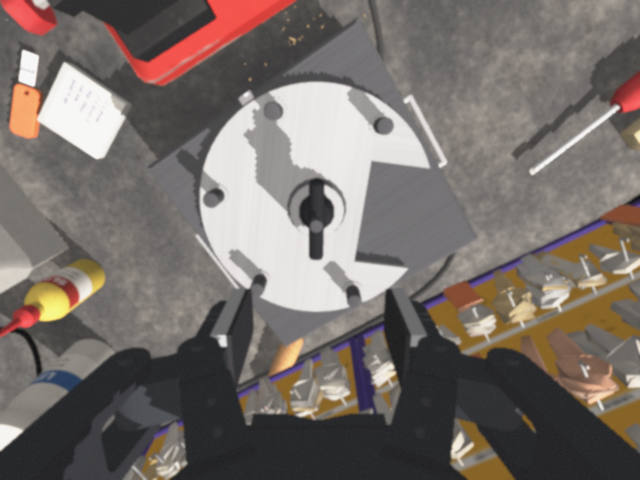

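```bash
cat >> h.py <<'E'
def studfit(c,px,offs,ctr=(.642,-.205),ang=37.7):
    S=ray(c,px,.11)[:,:2]; o=np.radians(offs)
    f=lambda q:(S-(q[:2]+.09*np.c_[np.cos(q[2]+o),np.sin(q[2]+o)])).ravel()
    r=least_squares(f,[*ctr,np.radians(ang)]).x; return r[:2].round(4),np.degrees(r[2]).round(1),f(r).round(4).tolist()
CT=np.array([.642,-.205])
def pol(a,z,yw,r=.09,ctr=CT): return (ctr[0]+r*np.cos(np.radians(a)),ctr[1]+r*np.sin(np.radians(a)),z,yw)
E
python3 - <<'E'
from h import *
c=cam('wrist',manip.get_state())
print(studfit(c,[(383,125),(273,111),(213,198),(258,287),(352,293)],[60,120,180,240,300]))
print('board foot',ray(cam('top'),[(287,127),(387,149)],0).round(3).tolist())
print('tank corners deck',ray(c,[(362,20),(150,165),(475,237)],.078).round(3).tolist(),'mark',ray(c,[(247,97)],.078).round(3))
a=217.8
plan([[pol(a,.2,-36)],[pol(a,.094,-36)],[pol(a+13.2*i,.094,-36+6.6*i) for i in range(1,6)]])
E
```

```text
(array([ 0.6383, -0.2051]), np.float64(38.7), [0.0007, -0.0031, 0.0031, -0.0014, 0.0021, 0.0015, 0.0004, 0.0012, -0.0063, 0.0018])
board foot [[0.885, 0.017, 0.0], [0.81, -0.31, 0.0]]
tank corners deck [[0.557, -0.074, 0.078], [0.509, -0.289, 0.078], [0.768, -0.121, 0.078]] mark [[ 0.531 -0.184  0.078]]
[0.023, -0.177, 0.138] 0.908; 
[0.0, 0.0, 0.212] 0.0; 
[-0.007, 0.041, 0.0] -0.073; [-0.004, 0.082, 0.0] -0.147; [0.008, 0.122, 0.0] -0.22; [0.028, 0.158, 0.0] -0.293; [0.057, 0.188, 0.0] -0.367;
```

Emit:
carry_out:
  motion:
    - {"delta_pos": [0.005,-0.04,0],"roll": 0.11,"fingers": 0.3}
    - {"delta_pos": [0.01,-0.08,0.03],"roll": 0.22,"fingers": 0.3}
    - {"delta_pos": [0.02,-0.12,0.06],"roll": 0.33,"fingers": 0.3}
    - {"delta_pos": [0.021,-0.174,0.1],"roll": 0.44,"fingers": 0.3}
    - {"delta_pos": [0.021,-0.174,0.138],"roll": 0.55,"fingers": 0.3}

```text
t: 10.15
tool_pos: [0.5709, -0.2625, 0.2006]
orientation: [0.733, 0.68, -0.001, -0.0]
ft_force: [1.1, 0.4, 0.2]
grip_width: 0.654
grip_force: 0.0
```

Emit:
carry_out:
  motion:
    - {"delta_pos": [0,0,0],"roll": 0.11,"fingers": 0.3}
    - {"delta_pos": [0,0,0],"roll": 0.22,"fingers": 0.3}
    - {"delta_pos": [0,0,0],"roll": 0.33,"fingers": 0.3}
    - {"delta_pos": [0,0,0],"roll": 0.358,"fingers": 0.3}
    - {"delta_pos": [0,0,0],"roll": 0.358,"fingers": 0.3}

```text
t: 10.78
tool_pos: [0.5731, -0.2598, 0.2013]
orientation: [0.89, 0.455, -0.0, -0.0]
ft_force: [0.2, -0.1, 0.1]
grip_width: 0.648
grip_force: 0.0
```

```bash
sed -i 's/^CT=.*/CT=np.array([.6395,-.205])/' h.py
python3 - <<'E'
from h import *
s=manip.get_state(); print(np.round(s['tool_pos'],4),yaw(),np.round(s['joints'],2)); im,c=shot('wrist','w5')
print(proj(c,[pol(218,.11,0)[:3],pol(218,.086,0)[:3],pol(278,.11,0)[:3],pol(158,.11,0)[:3]]))
a=218.4
plan([[pol(a,.094,-36)],[pol(a+13*i,.094,-36+6.6*i) for i in range(1,6)]])
E
```

```text
[ 0.5731 -0.2598  0.2013] -35.82931599643193 [ 0.19  0.55  0.33  1.54 -0.19  1.09 -0.06]
[[312.52026822 240.99114151]
 [313.00717215 230.51467723]
 [445.79768816 209.80046322]
 [211.37893879 141.76564531]]
[-0.007, -0.006, 0.215] 0.002; 
[-0.006, 0.04, 0.0] -0.073; [-0.004, 0.081, 0.0] -0.147; [0.008, 0.12, 0.0] -0.22; [0.028, 0.155, 0.0] -0.293; [0.056, 0.185, 0.0] -0.367;
```

View pics/w5.png

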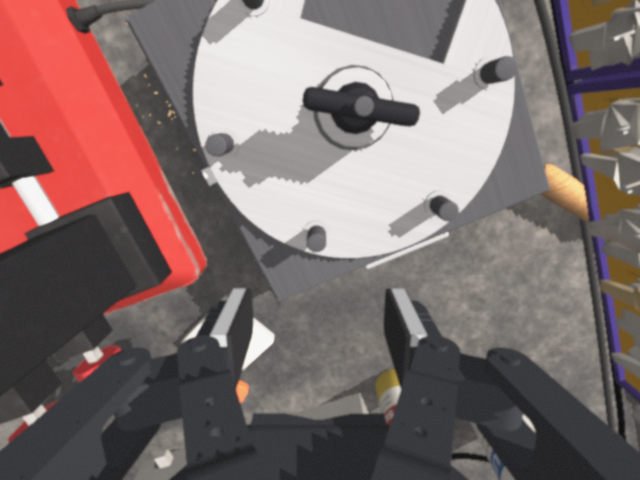

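Emit:
carry_out:
  motion:
    - {"delta_pos": [-0.003,0,0.08],"roll": 0,"fingers": 0}
    - {"delta_pos": [-0.003,0,0.16],"roll": 0,"fingers": 0}
    - {"delta_pos": [-0.003,0,0.212],"roll": 0,"fingers": 0}
    - {"delta_pos": [-0.003,0,0.212],"roll": 0,"fingers": -1}
    - {"delta_pos": [-0.003,0,0.212],"roll": 0,"fingers": -1}
  force: 30

```text
t: 11.45
tool_pos: [0.5722, -0.2615, 0.0963]
orientation: [0.891, 0.454, -0.0, -0.0]
ft_force: [0.5, -1.3, -9.6]
grip_width: 0.141
grip_force: 29.4
```

Emit:
carry_out:
  motion:
    - {"delta_pos": [0,0,0],"roll": 0,"fingers": -1}
    - {"delta_pos": [0,0,0],"roll": 0,"fingers": -1}

```text
t: 11.7
tool_pos: [0.5722, -0.2615, 0.0962]
orientation: [0.891, 0.454, -0.0, 0.0]
ft_force: [-1.8, -2.2, -6.0]
grip_width: 0.142
grip_force: 29.6
```

Run:
```python
from h import *
s=manip.get_state(); print(np.round(s['tool_pos'],4),yaw(),np.round(s['ft_force'],1),s['grip_width'])
a=218.4
plan([[pol(a+13*i,.096,-36+6.6*i) for i in range(1,6)]])
```

```text
[ 0.5722 -0.2615  0.0962] -35.978666758653894 [-1.8 -2.2 -6. ] 0.14189187667683575
[-0.009, 0.034, 0.0] -0.073; [-0.007, 0.075, 0.0] -0.146; [0.005, 0.114, 0.0] -0.22; [0.026, 0.149, 0.0] -0.293; [0.053, 0.179, 0.0] -0.366;
```

Emit:
carry_out:
  motion:
    - {"delta_pos": [-0.006,0.04,0],"roll": -0.073,"fingers": -1}
    - {"delta_pos": [-0.004,0.081,0],"roll": -0.147,"fingers": -1}
    - {"delta_pos": [0.008,0.12,0],"roll": -0.22,"fingers": -1}
    - {"delta_pos": [0.028,0.155,0],"roll": -0.293,"fingers": -1}
    - {"delta_pos": [0.056,0.185,0],"roll": -0.367,"fingers": -1}

```text
t: 12.32
tool_pos: [0.6626, -0.2946, 0.0962]
orientation: [0.724, 0.689, -0.001, -0.0]
ft_force: [-4.2, -1.5, -2.9]
grip_width: 0.141
grip_force: 30.1
```

Emit:
carry_out:
  motion:
    - {"delta_pos": [0,0,0],"roll": 0,"fingers": -1}
    - {"delta_pos": [0,0,0],"roll": 0,"fingers": -0.3}
    - {"delta_pos": [0,0,0],"roll": 0,"fingers": -0.3}
    - {"delta_pos": [0,0,-0.06],"roll": 0,"fingers": -0.3}
    - {"delta_pos": [0,0,-0.16],"roll": 0,"fingers": -0.3}

```text
t: 12.95
tool_pos: [0.6625, -0.2918, 0.1752]
orientation: [0.725, 0.688, -0.001, -0.002]
ft_force: [1.6, -0.2, 0.6]
grip_width: 0.352
grip_force: 0.0
```

Run:
```python
from h import *
s=manip.get_state(); print(np.round(s['tool_pos'],4),yaw(),np.round(s['ft_force'],1),s['grip_width'])
im,c=shot('wrist','w6')
q=disc(im,c,CT); print(q)
a=220
plan([[pol(a,.18,-36)],[pol(a,.094,-36)]])
```

```text
[ 0.6625 -0.2918  0.1752] -2.994487397921016 [ 1.6 -0.2  0.6] 0.35217529572738654
(array([ 0.63839414, -0.20864365]), np.float64(-66.98916066155057), np.float64(0.037930929623793276))
[0.051, -0.193, 0.01] 0.367; 
[0.0, 0.0, 0.172] 0.0;
```

Run:
```python
from h import *
a=223.5; st=(.6625,-.2930,.1752,-3)
plan([[pol(a,.18,-34)],[pol(a,.094,-34)],[pol(a+13*i,.094,-34+6.6*i) for i in range(1,6)]],st)
```

```text
[0.043, -0.179, -0.01] 0.344; 
[0.0, 0.0, 0.172] 0.0; 
[-0.004, 0.041, 0.0] -0.073; [0.001, 0.081, 0.0] -0.147; [0.015, 0.119, 0.0] -0.22; [0.037, 0.153, 0.0] -0.293; [0.066, 0.182, 0.0] -0.367;
```

Emit:
carry_out:
  motion:
    - {"delta_pos": [0.02,-0.09,-0.01],"roll": 0.1,"fingers": 0}
    - {"delta_pos": [0.043,-0.179,-0.01],"roll": 0.2,"fingers": 0}
    - {"delta_pos": [0.043,-0.179,-0.01],"roll": 0.3,"fingers": 0}
    - {"delta_pos": [0.043,-0.179,-0.01],"roll": 0.344,"fingers": 0}
    - {"delta_pos": [0.043,-0.179,-0.01],"roll": 0.344,"fingers": 0}

```text
t: 13.62
tool_pos: [0.5754, -0.2664, 0.1814]
orientation: [0.883, 0.47, 0.0, 0.0]
ft_force: [0.6, -0.6, 0.5]
grip_width: 0.5
grip_force: 0.0
```

Emit:
carry_out:
  motion:
    - {"delta_pos": [0,0,0.08],"roll": 0,"fingers": 0}
    - {"delta_pos": [0,0,0.172],"roll": 0,"fingers": 0}
    - {"delta_pos": [0,0,0.172],"roll": 0,"fingers": -1}
    - {"delta_pos": [0,0,0.172],"roll": 0,"fingers": -1}
    - {"delta_pos": [0,0,0.172],"roll": 0,"fingers": -1}

```text
t: 14.25
tool_pos: [0.5757, -0.267, 0.0956]
orientation: [0.883, 0.47, 0.0, 0.0]
ft_force: [1.6, -1.0, -9.5]
grip_width: 0.145
grip_force: 29.8
```

Run:
```python
from h import *
s=manip.get_state(); p=np.array(s['tool_pos']); print(p.round(4),yaw(),np.round(s['ft_force'],1),s['grip_width'],np.degrees(np.arctan2(*(p[:2]-CT)[::-1]))%360,np.hypot(*(p[:2]-CT)))
```

```text
[ 0.5757 -0.267   0.0956] -33.900903544955945 [ 1.6 -1.  -9.5] 0.14500606757955553 224.17887075587348 0.08895918086374491
```

Emit:
carry_out:
  motion:
    - {"delta_pos": [-0.004,0.041,0],"roll": -0.073,"fingers": -1}
    - {"delta_pos": [0.001,0.081,0],"roll": -0.147,"fingers": -1}
    - {"delta_pos": [0.015,0.119,0],"roll": -0.22,"fingers": -1}
    - {"delta_pos": [0.037,0.153,0],"roll": -0.293,"fingers": -1}
    - {"delta_pos": [0.066,0.182,0],"roll": -0.367,"fingers": -1}

```text
t: 14.88
tool_pos: [0.6675, -0.294, 0.0956]
orientation: [0.712, 0.702, -0.003, 0.0]
ft_force: [-5.4, -2.7, -5.8]
grip_width: 0.141
grip_force: 30.4
```

Emit:
carry_out:
  motion:
    - {"delta_pos": [0,0,0],"roll": 0,"fingers": -1}
    - {"delta_pos": [0,0,0],"roll": 0,"fingers": -0.3}
    - {"delta_pos": [0,0,0],"roll": 0,"fingers": -0.3}
    - {"delta_pos": [0,0,-0.1],"roll": 0,"fingers": 0}
    - {"delta_pos": [0,0,-0.2],"roll": 0,"fingers": 0}

```text
t: 15.5
tool_pos: [0.6692, -0.2897, 0.1967]
orientation: [0.712, 0.702, 0.0, -0.0]
ft_force: [0.6, -0.5, 0.4]
grip_width: 0.502
grip_force: 0.0
```

Emit:
carry_out:
  motion:
    - {"delta_pos": [0,-0.05,-0.1],"roll": 0,"fingers": 0}
    - {"delta_pos": [0.05,-0.1,-0.2],"roll": 0,"fingers": 0}
    - {"delta_pos": [0.1,-0.15,-0.3],"roll": 0,"fingers": 0}
    - {"delta_pos": [0.1,-0.15,-0.34],"roll": 0,"fingers": 0}
    - {"delta_pos": [0.1,-0.15,-0.34],"roll": 0,"fingers": 0}

```text
t: 16.12
tool_pos: [0.5954, -0.2388, 0.3679]
orientation: [0.712, 0.702, 0.001, 0.002]
ft_force: [-0.2, 0.3, -0.6]
grip_width: 0.497
grip_force: 0.0
```

Run:
```python
from h import *
manip.get_image('top'); im,c=shot('wrist','w7'); s=manip.get_state(); print(np.round(s['tool_pos'],4),yaw(),np.round(s['joints'],2))
n=lambda a,r,z=.086:pol(a,z,0,r)[:3]
print(proj(c,[[*CT,.086],n(168,.069),n(108,.09,.11),n(228,.09,.11),n(288,.09,.11)]).round(0).tolist())
shot('top','t1')
```

```text
[ 0.5949 -0.2389  0.3642] -0.8853092615048642 [ 0.27  0.47  0.12  1.2  -0.06  1.48  0.38]
[[356.0, 156.0], [296.0, 144.0], [332.0, 72.0], [304.0, 219.0], [382.0, 234.0]]
```

View pics/w7.png

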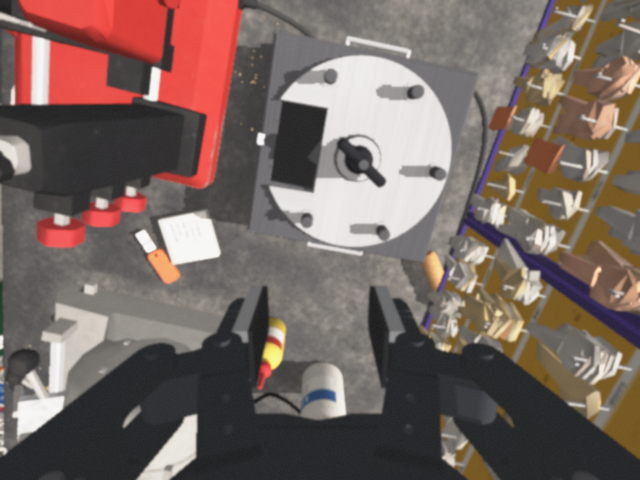

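Run:
```python
from h import *
s=manip.get_state(); c=cam('wrist',s); im=cv2.imread('pics/w7.png')
print(studfit(c,[(307,218),(382,231),(437,172),(414,92),(331,76)],[60,120,180,240,300],CT,168))
m=((im.max(2)<35)*255).astype(np.uint8); m[:90]=0;m[200:]=0;m[:,:262]=0;m[:,334:]=0
k=max(cv2.findContours(m,0,1)[0],key=cv2.contourArea); b=cv2.boxPoints(cv2.minAreaRect(k)); print(b.round(1).tolist())
P=ray(c,b,.078)[:,:2]; print(P.round(4).tolist(),'mid',P.mean(0),[np.linalg.norm(P[i]-P[i-1]).round(3) for i in(1,2)])
Q=ray(c,[(274,37),(477,73),(421,262),(249,229)],.078)[:,:2]; print('deck',Q.round(3).tolist(),Q.mean(0))
t=cam('top'); it=cv2.imread('pics/t1.png'); h=cv2.cvtColor(it,cv2.COLOR_BGR2HSV)
m=(((h[...,0]>12)&(h[...,0]<35)&(h[...,1]>60)&(h[...,2]>80))*255).astype(np.uint8); m=cv2.morphologyEx(m,cv2.MORPH_OPEN,np.ones((3,3)))
for k in cv2.findContours(m,0,1)[0]:
    if cv2.contourArea(k)>40:
        r=cv2.minAreaRect(k); w=ray(t,[r[0]],.033)[0]
        if w[0]<.88 and abs(w[1])<.6: print(np.round(r[0]),np.round(r[1],1),w.round(3))
```

```text
(array([ 0.6366, -0.2046]), np.float64(169.3), [0.0035, 0.0032, -0.0006, 0.0034, -0.0026, 0.0006, -0.0025, -0.0034, 0.0023, -0.0038])Traceback (most recent call last):
  File "<stdin>", line 5, in <module>
ValueError: max() iterable argument is empty
```

Run:
```python
from h import *
s=manip.get_state(); c=cam('wrist',s); im=cv2.imread('pics/w7.png')
print(im[150,285],im[160,300],im[60,300])
P=ray(c,[(281,102),(327,107),(314,192),(271,184)],.078)[:,:2]; print(P.round(4).tolist(),'mid',P.mean(0),[np.linalg.norm(P[i]-P[i-1]).round(3) for i in(1,2,3,0)],np.degrees(np.arctan2(*(P[0]-P[3])[::-1])),np.degrees(np.arctan2(*(P[1]-P[2])[::-1])))
Q=ray(c,[(274,37),(477,73),(421,262),(249,229)],.078)[:,:2]; print('deck',Q.round(3).tolist(),Q.mean(0))
t=cam('top'); it=cv2.imread('pics/t1.png'); h=cv2.cvtColor(it,cv2.COLOR_BGR2HSV); print(h[262,198],h[292,204])
m=(((h[...,0]>12)&(h[...,0]<35)&(h[...,1]>50)&(h[...,2]>80))*255).astype(np.uint8)
for k in cv2.findContours(m,0,1)[0]:
    if cv2.contourArea(k)>40:
        r=cv2.minAreaRect(k); w=ray(t,[r[0]],.033)[0]
        if w[0]<.88 and abs(w[1])<.6 and w[0]>.2: print(np.round(r[0]),np.round(r[1],1),w.round(3))
```

```text
[43 44 44] [43 44 42] [117 115 117]
[[0.555, -0.1458], [0.6055, -0.1518], [0.5893, -0.2465], [0.539, -0.2362]] mid [ 0.57220714 -0.19508311] [np.float64(0.051), np.float64(0.096), np.float64(0.051), np.float64(0.092)] 80.00079098715351 80.29612215568284
deck [[0.551, -0.081], [0.767, -0.12], [0.722, -0.337], [0.509, -0.291]] [ 0.6371321  -0.20743967]
[ 19  36 177] [ 24  43 240]
[208. 288.] [ 8.  11.9] [0.363 0.266 0.033]
[204. 261.] [ 6. 11.] [0.447 0.278 0.033]
[192. 261.] [ 6. 11.] [0.448 0.319 0.033]
[156. 236.] [ 8.5 15.6] [0.527 0.431 0.033]
[396. 147.] [11.6 12.9] [ 0.808 -0.332  0.033]
[265. 140.] [10. 12.] [0.833 0.087 0.033]
[191. 140.] [25.6 11.4] [0.835 0.325 0.033]
[154. 137.] [15.8  8.1] [0.846 0.44  0.033]
[404. 132.] [ 9.1 14.8] [ 0.858 -0.359  0.033]
[469. 135.] [147.6 342. ] [ 0.844 -0.571  0.033]
```

Run:
```python
from h import *
plan([[(.59,-.2,.45,-1)],[(.52,.054,.45,-1)],[(.44,.28,.45,-1)],[(.445,.3,.3,-1)]])
# triangulate grinder rest guess
t,sc=cam('top'),cam('scene')
for z in (.05,.08,.1,.13,.16): print(z,ray(t,[(208,246),(232,251),(212,232)],z)[:,:2].round(3).tolist(),proj(sc,ray(t,[(208,246),(232,251)],z)).round(0).tolist())
```

```text
[0.078, -0.011, -0.173] 0.001; 
[0.505, -0.149, 0.0] 0.0; 
[0.449, -0.168, 0.0] 0.0; 
[0.04, 0.009, 0.3] 0.0; 
0.05 [[0.493, 0.264], [0.477, 0.19], [0.537, 0.252]] [[225.0, 214.0], [244.0, 229.0]]
0.08 [[0.492, 0.258], [0.476, 0.185], [0.534, 0.246]] [[225.0, 207.0], [244.0, 222.0]]
0.1 [[0.491, 0.254], [0.475, 0.182], [0.533, 0.242]] [[225.0, 203.0], [244.0, 218.0]]
0.13 [[0.489, 0.248], [0.474, 0.178], [0.53, 0.237]] [[225.0, 196.0], [244.0, 210.0]]
0.16 [[0.487, 0.242], [0.472, 0.174], [0.528, 0.231]] [[225.0, 188.0], [243.0, 203.0]]
```

Emit:
carry_out:
  motion:
    - {"delta_pos": [0.04,-0.005,-0.1],"roll": 0,"fingers": 0}
    - {"delta_pos": [0.078,-0.011,-0.173],"roll": 0,"fingers": 0}
    - {"delta_pos": [0.19,-0.04,-0.173],"roll": 0,"fingers": 0}
    - {"delta_pos": [0.3,-0.075,-0.173],"roll": 0,"fingers": 0}
    - {"delta_pos": [0.41,-0.11,-0.173],"roll": 0,"fingers": 0}

```text
t: 16.9
tool_pos: [0.5427, -0.0317, 0.4495]
orientation: [0.713, 0.701, -0.001, -0.001]
ft_force: [1.1, 0.3, -0.3]
grip_width: 0.497
grip_force: 0.0
```

Emit:
carry_out:
  motion:
    - {"delta_pos": [0.11,-0.03,0],"roll": 0,"fingers": 0}
    - {"delta_pos": [0.22,-0.07,0],"roll": 0,"fingers": 0}
    - {"delta_pos": [0.33,-0.11,0],"roll": 0,"fingers": 0}
    - {"delta_pos": [0.44,-0.16,0],"roll": 0,"fingers": 0}
    - {"delta_pos": [0.55,-0.2,0],"roll": 0,"fingers": 0}

```text
t: 17.52
tool_pos: [0.4465, 0.2448, 0.4499]
orientation: [0.713, 0.702, -0.001, -0.0]
ft_force: [0.5, -0.8, 0.3]
grip_width: 0.503
grip_force: 0.0
```

Emit:
carry_out:
  motion:
    - {"delta_pos": [0.06,-0.02,0],"roll": 0,"fingers": 0}
    - {"delta_pos": [0.1,-0.03,0],"roll": 0,"fingers": 0}
    - {"delta_pos": [0.1,-0.03,0],"roll": 0,"fingers": 0}
    - {"delta_pos": [0.1,-0.03,0],"roll": 0,"fingers": 0}

```text
t: 18.02
tool_pos: [0.4339, 0.2923, 0.4505]
orientation: [0.713, 0.701, -0.001, 0.0]
ft_force: [-0.1, -0.6, 0.1]
grip_width: 0.499
grip_force: 0.0
```

```bash
cat >> h.py <<'E'
def brass(im,c,guess,z=.033,rad=.07):
    g=proj(c,[[*guess,z]])[0]; sc=np.linalg.norm(proj(c,[[guess[0]+rad,guess[1],z]])[0]-g)
    k=np.zeros(im.shape[:2],np.uint8); cv2.circle(k,tuple(int(v) for v in g),int(sc),255,-1)
    b=im.astype(int); m=(((b[...,2]-b[...,0]>22)&(b[...,2]>70))*255).astype(np.uint8)&k
    m=cv2.morphologyEx(m,cv2.MORPH_CLOSE,np.ones((9,9)))
    cs=cv2.findContours(m,0,1)[0]
    if not cs: return None
    r=cv2.minAreaRect(max(cs,key=cv2.contourArea)); P=ray(c,cv2.boxPoints(r),z)[:,:2]
    e=sorted([P[1]-P[0],P[2]-P[1]],key=np.linalg.norm)
    return P.mean(0).round(4),'axis',np.degrees(np.arctan2(e[1][1],e[1][0])).round(1)%180,np.linalg.norm(e,axis=1).round(4),np.round(r[0])
E
python3 - <<'E'
from h import *
manip.get_image('top'); im,c=shot('wrist','w8'); s=manip.get_state(); print(np.round(s['tool_pos'],4),yaw(),np.round(s['joints'],2))
print(brass(im,c,[.447,.298]),brass(im,c,[.35,.283]))
print(proj(c,[[.447,.298,.033],[.35,.283,.033]]))
E
```

```text
[0.434  0.2922 0.451 ] -1.0093545961902597 [-0.57  0.25 -0.1   1.31  0.03  1.59 -0.68]
(array([0.4445, 0.2991]), 'axis', np.float64(89.6), array([0.0178, 0.0704]), array([325., 164.])) (array([0.3502, 0.2843]), 'axis', np.float64(122.0), array([0.0205, 0.072 ]), array([263., 176.]))
[[326.68874923 165.67805738]
 [263.31234694 176.73822174]]
```

View pics/w8.png

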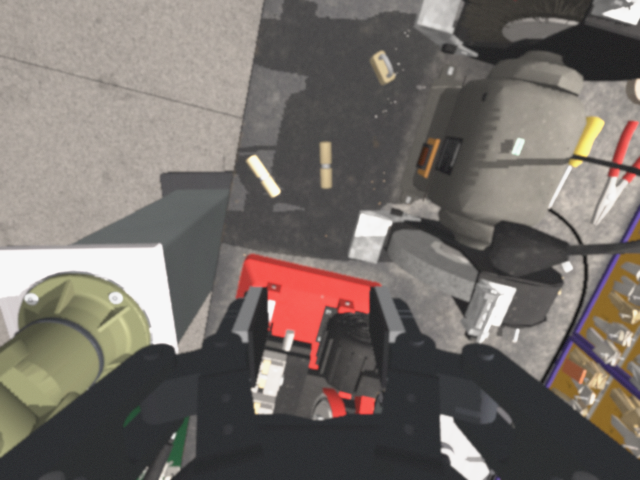

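Emit:
carry_out:
  motion:
    - {"delta_pos": [0.01,0.02,0.12],"roll": 0,"fingers": 0}
    - {"delta_pos": [0.018,0.021,0.24],"roll": 0,"fingers": 0}
    - {"delta_pos": [0.018,0.021,0.36],"roll": 0,"fingers": 0}
    - {"delta_pos": [0.018,0.021,0.48],"roll": 0,"fingers": 0}
    - {"delta_pos": [0.018,0.021,0.56],"roll": 0,"fingers": 0}

```text
t: 18.75
tool_pos: [0.4436, 0.3005, 0.1689]
orientation: [0.713, 0.701, -0.001, 0.0]
ft_force: [0.0, 0.8, 0.4]
grip_width: 0.5
grip_force: 0.0
```

Run:
```python
from h import *
manip.get_image('top'); im,c=shot('wrist','w9'); s=manip.get_state(); print(np.round(s['tool_pos'],4),yaw(),np.round(s['ft_force'],1))
r=brass(im,c,[.4445,.299]); print(r); print(brass(im,c,[.35,.284]))
plan([[(r[0][0],r[0][1]+.002,.014,0)]])
```

```text
[0.4423 0.2997 0.1676] -0.9725479722567685 [-0.  -0.5  0. ]
(array([0.445 , 0.3008]), 'axis', np.float64(90.9), array([0.0172, 0.0729]), array([323., 216.]))
(array([0.3534, 0.287 ]), 'axis', np.float64(123.1), array([0.0251, 0.0696]), array([206., 235.]))
[0.006, 0.005, 0.307] -0.011;
```

Emit:
carry_out:
  motion:
    - {"delta_pos": [0.004,0.003,0.1],"roll": -0.011,"fingers": 0}
    - {"delta_pos": [0.004,0.003,0.2],"roll": -0.011,"fingers": 0}
    - {"delta_pos": [0.004,0.003,0.27],"roll": -0.011,"fingers": 0}
    - {"delta_pos": [0.004,0.003,0.306],"roll": -0.011,"fingers": 0}
    - {"delta_pos": [0.004,0.003,0.306],"roll": -0.011,"fingers": -1}
  force: 40

```text
t: 19.48
tool_pos: [0.4463, 0.3041, 0.0187]
orientation: [0.707, 0.707, -0.0, 0.0]
ft_force: [0.0, 0.7, 0.9]
grip_width: 0.305
grip_force: 0.0
```

Emit:
carry_out:
  motion:
    - {"delta_pos": [0,0,0],"roll": 0,"fingers": -1}
    - {"delta_pos": [0,0,0],"roll": 0,"fingers": -1}
    - {"delta_pos": [0,0,0],"roll": 0,"fingers": -1}
    - {"delta_pos": [0,0,-0.05],"roll": 0,"fingers": -1}
    - {"delta_pos": [0,0,-0.12],"roll": 0,"fingers": -1}

```text
t: 20.1
tool_pos: [0.4447, 0.3039, 0.0785]
orientation: [0.706, 0.708, -0.001, -0.0]
ft_force: [1.0, -0.2, -1.7]
grip_width: 0.175
grip_force: 39.5
```

Run:
```python
from h import *
s=manip.get_state(); p=s['tool_pos'];print(np.round(p,4),yaw(),s['grip_width'],s['grip_force'])
plan([[(.445,.301,.47,-1)],[(.52,.054,.47,-1)],[(.572,-.194,.47,-10)],[(.572,-.194,.2,-10)]])
```

```text
[0.4447 0.3039 0.0785] 0.11390388614551705 0.1754447730573558 39.4725366440116
[-0.006, 0.0, -0.783] 0.012; 
[-0.491, 0.159, 0.0] 0.0; 
[-0.494, 0.113, 0.0] 0.1; 
[0.0, 0.0, 0.54] 0.0;
```

Emit:
carry_out:
  motion:
    - {"delta_pos": [0,0,-0.12],"roll": 0,"fingers": -1}
    - {"delta_pos": [0,0,-0.24],"roll": 0,"fingers": -1}
    - {"delta_pos": [0,0,-0.36],"roll": 0,"fingers": -1}
    - {"delta_pos": [0,0,-0.48],"roll": 0,"fingers": -1}
    - {"delta_pos": [0,0,-0.6],"roll": 0,"fingers": -1}
  force: 60

```text
t: 20.72
tool_pos: [0.4447, 0.3038, 0.3807]
orientation: [0.706, 0.708, 0.0, 0.0]
ft_force: [0.6, 1.1, -2.4]
grip_width: 0.165
grip_force: 62.7
```

Emit:
carry_out:
  motion:
    - {"delta_pos": [0,0,-0.1],"roll": 0,"fingers": -1}
    - {"delta_pos": [-0.05,0.02,-0.16],"roll": 0,"fingers": -1}
    - {"delta_pos": [-0.16,0.05,-0.16],"roll": 0,"fingers": -1}
    - {"delta_pos": [-0.27,0.09,-0.16],"roll": 0,"fingers": -1}
    - {"delta_pos": [-0.38,0.13,-0.16],"roll": 0,"fingers": -1}

```text
t: 21.35
tool_pos: [0.5106, 0.1127, 0.4586]
orientation: [0.706, 0.708, 0.0, 0.0]
ft_force: [-0.1, -0.0, -1.9]
grip_width: 0.169
grip_force: 62.7
```

Emit:
carry_out:
  motion:
    - {"delta_pos": [-0.11,0.03,0],"roll": 0.02,"fingers": -1}
    - {"delta_pos": [-0.22,0.055,0],"roll": 0.04,"fingers": -1}
    - {"delta_pos": [-0.33,0.08,0],"roll": 0.06,"fingers": -1}
    - {"delta_pos": [-0.44,0.11,0],"roll": 0.08,"fingers": -1}
    - {"delta_pos": [-0.54,0.12,0],"roll": 0.112,"fingers": -1}

```text
t: 21.98
tool_pos: [0.5713, -0.1573, 0.4579]
orientation: [0.766, 0.642, -0.0, -0.0]
ft_force: [0.8, 0.3, -1.7]
grip_width: 0.162
grip_force: 62.7
```

Run:
```python
from h import *
s=manip.get_state(); p=s['tool_pos'];print(np.round(p,4),yaw(),s['grip_width'],s['grip_force'])
t=np.radians(169.5); port=np.array([.572,-.194]); o=port+.008*np.array([np.cos(t),np.sin(t)]); print(o)
plan([[(*o,.25,-10.5)],[(*o,.13,-10.5)]])
```

```text
[ 0.5713 -0.1573  0.4579] -10.059589012003924 0.16171224363922318 62.74064559274848
[ 0.56413396 -0.19254212]
[-0.072, -0.002, 0.416] 0.005; 
[0.0, 0.0, 0.24] -0.0;
```

Emit:
carry_out:
  motion:
    - {"delta_pos": [-0.066,-0.002,0.06],"roll": 0.005,"fingers": -1}
    - {"delta_pos": [-0.066,-0.002,0.18],"roll": 0.005,"fingers": -1}
    - {"delta_pos": [-0.066,-0.002,0.3],"roll": 0.005,"fingers": -1}
    - {"delta_pos": [-0.066,-0.002,0.42],"roll": 0.005,"fingers": -1}
    - {"delta_pos": [-0.066,-0.002,0.54],"roll": 0.005,"fingers": -1}

```text
t: 22.6
tool_pos: [0.5641, -0.1875, 0.1869]
orientation: [0.768, 0.64, 0.0, 0.0]
ft_force: [0.2, 0.0, -1.5]
grip_width: 0.164
grip_force: 62.7
```

Emit:
carry_out:
  motion:
    - {"delta_pos": [0,0,0.08],"roll": 0,"fingers": -1}
    - {"delta_pos": [0,0,0.13],"roll": 0,"fingers": -1}
    - {"delta_pos": [0,0,0.13],"roll": 0,"fingers": -1}

```text
t: 22.98
tool_pos: [0.5631, -0.1871, 0.1216]
orientation: [0.768, 0.64, -0.001, -0.002]
ft_force: [0.5, -0.2, -1.5]
grip_width: 0.17
grip_force: 62.7
```

Run:
```python
from h import *
s=manip.get_state(); p=s['tool_pos'];print(np.round(p,4),yaw(),s['grip_width'],np.round(s['ft_force'],1))
im,c=shot('wrist','w10'); cv2.imwrite('pics/w10c.png',im[100:400,150:500])
P=[[.555,-.1458,.078],[.6055,-.1518,.078],[.5893,-.2465,.078],[.539,-.2362,.078]]; print(proj(c,P).round(0).tolist())
```

```text
[ 0.5631 -0.1871  0.1216] -10.414677519091475 0.16956184042750952 [ 0.5 -0.2 -1.5]
[[288.0, 192.0], [387.0, 186.0], [380.0, 348.0], [293.0, 346.0]]
```

View pics/w10c.png

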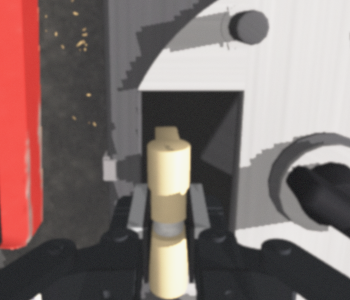

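Emit:
carry_out:
  motion:
    - {"delta_pos": [0,0.004,0.04],"roll": 0,"fingers": -1}
    - {"delta_pos": [0,0.004,0.066],"roll": 0,"fingers": -1}
    - {"delta_pos": [0,0.004,0.066],"roll": 0,"fingers": -1}
    - {"delta_pos": [0,0.004,0.066],"roll": 0,"fingers": -0.3}
    - {"delta_pos": [0,0.004,0.066],"roll": 0,"fingers": -0.3}

```text
t: 23.65
tool_pos: [0.5667, -0.1883, 0.0911]
orientation: [0.768, 0.64, 0.0, 0.0]
ft_force: [-1.4, -0.1, 1.2]
grip_width: 0.354
grip_force: 0.0
```

Emit:
carry_out:
  motion:
    - {"delta_pos": [0,0,0],"roll": 0,"fingers": -0.3}
    - {"delta_pos": [0,0,-0.06],"roll": 0,"fingers": -0.3}
    - {"delta_pos": [0,0,-0.16],"roll": 0,"fingers": -0.3}
    - {"delta_pos": [0,0,-0.28],"roll": 0,"fingers": 0}
    - {"delta_pos": [0,0,-0.4],"roll": 0,"fingers": 0}

```text
t: 24.28
tool_pos: [0.5666, -0.1881, 0.2926]
orientation: [0.768, 0.64, 0.0, 0.0]
ft_force: [0.1, -0.0, -0.7]
grip_width: 0.496
grip_force: 0.0
```

Run:
```python
from h import *
manip.get_image('scene'); im,c=shot('wrist','w11'); s=manip.get_state(); print(np.round(s['tool_pos'],4),s['grip_width'],np.round(s['joints'],2))
it,t=shot('top','t2'); print(brass(it,t,[.35,.284]),brass(im,c,[.572,-.194],.03,.055))
plan([[(.56,-.16,.45,-10)],[(.52,.054,.45,0)],[(.38,.284,.45,25)],[(.352,.285,.45,33)]])
```

```text
[ 0.5696 -0.1895  0.298 ] 0.5041294055838378 [ 0.19  0.41  0.14  1.47 -0.06  1.25  0.16]
(array([0.3425, 0.2946]), 'axis', np.float64(130.2), array([0.0314, 0.1053]), array([199., 295.])) (array([ 0.5546, -0.1984]), 'axis', np.float64(79.3), array([0.0212, 0.0712]), array([303., 196.]))
[0.054, -0.027, -0.311] -0.005; 
[0.408, -0.153, 0.0] -0.111; 
[0.46, -0.28, 0.0] -0.278; 
[0.025, -0.05, 0.0] -0.089;
```

Emit:
carry_out:
  motion:
    - {"delta_pos": [0,0,-0.12],"roll": 0,"fingers": 0}
    - {"delta_pos": [0.02,-0.01,-0.24],"roll": 0,"fingers": 0}
    - {"delta_pos": [0.054,-0.027,-0.311],"roll": 0,"fingers": 0}
    - {"delta_pos": [0.15,-0.06,-0.311],"roll": -0.02,"fingers": 0}
    - {"delta_pos": [0.26,-0.1,-0.311],"roll": -0.05,"fingers": 0}

```text
t: 25.05
tool_pos: [0.5408, -0.0505, 0.4447]
orientation: [0.743, 0.669, -0.0, -0.0]
ft_force: [0.7, 0.4, -0.2]
grip_width: 0.502
grip_force: 0.0
```

Emit:
carry_out:
  motion:
    - {"delta_pos": [0.11,-0.04,0],"roll": -0.03,"fingers": 0}
    - {"delta_pos": [0.2,-0.09,0],"roll": -0.08,"fingers": 0}
    - {"delta_pos": [0.3,-0.14,0],"roll": -0.14,"fingers": 0}
    - {"delta_pos": [0.4,-0.2,0],"roll": -0.2,"fingers": 0}
    - {"delta_pos": [0.49,-0.26,0],"roll": -0.26,"fingers": 0}

```text
t: 25.68
tool_pos: [0.4358, 0.2078, 0.4446]
orientation: [0.59, 0.807, -0.001, -0.0]
ft_force: [0.9, 0.2, 0.3]
grip_width: 0.505
grip_force: 0.0
```

Run:
```python
from h import *
s=manip.get_state(); print(np.round(s['tool_pos'],4),yaw())
plan([[(.36,.275,.45,33)],[(.352,.285,.2,33)]])
```

```text
[0.4358 0.2078 0.4446] 17.700150186343198
[0.174, -0.103, -0.011] -0.17; 
[0.025, -0.003, 0.5] 0.0;
```

Emit:
carry_out:
  motion:
    - {"delta_pos": [0.09,-0.05,0],"roll": -0.09,"fingers": 0}
    - {"delta_pos": [0.18,-0.11,0.02],"roll": -0.17,"fingers": 0}
    - {"delta_pos": [0.195,-0.113,0.14],"roll": -0.17,"fingers": 0}
    - {"delta_pos": [0.195,-0.113,0.24],"roll": -0.17,"fingers": 0}
    - {"delta_pos": [0.195,-0.113,0.24],"roll": -0.17,"fingers": 0}

```text
t: 26.3
tool_pos: [0.3519, 0.2803, 0.3225]
orientation: [0.479, 0.878, -0.004, -0.002]
ft_force: [0.2, -0.6, 0.5]
grip_width: 0.501
grip_force: 0.0
```

Run:
```python
from h import *
manip.get_image('top'); im,c=shot('wrist','w12'); s=manip.get_state(); print(np.round(s['tool_pos'],4),yaw())
r=brass(im,c,[.352,.285]); print(r)
plan([[(r[0][0],r[0][1],.1,r[2]-90)],[(r[0][0],r[0][1],.014,r[2]-90)]])
```

```text
[0.3543 0.2822 0.3267] 32.76092556814639
(array([0.3479, 0.2838]), 'axis', np.float64(122.3), array([0.0174, 0.0703]), array([316., 179.]))
[0.01, -0.009, 0.453] 0.005; 
[0.0, 0.0, 0.172] -0.0;
```

Emit:
carry_out:
  motion:
    - {"delta_pos": [0.008,-0.006,0.12],"roll": 0.005,"fingers": 0}
    - {"delta_pos": [0.008,-0.006,0.24],"roll": 0.005,"fingers": 0}
    - {"delta_pos": [0.008,-0.006,0.36],"roll": 0.005,"fingers": 0}
    - {"delta_pos": [0.008,-0.006,0.42],"roll": 0.005,"fingers": 0}
    - {"delta_pos": [0.008,-0.006,0.42],"roll": 0.005,"fingers": 0}

```text
t: 27.02
tool_pos: [0.3499, 0.2841, 0.1158]
orientation: [0.483, 0.876, -0.0, -0.0]
ft_force: [0.4, 0.0, 0.5]
grip_width: 0.5
grip_force: 0.0
```

Run:
```python
from h import *
im,c=shot('wrist','w13'); s=manip.get_state(); print(np.round(s['tool_pos'],4),yaw())
r=brass(im,c,[.35,.284]); print(r)
plan([[(r[0][0],r[0][1],.014,r[2]-90)]])
```

```text
[0.3504 0.2847 0.117 ] 32.30298702786355
(array([0.3471, 0.2851]), 'axis', np.float64(122.8), array([0.0172, 0.0739]), array([316., 234.]))
[0.004, -0.005, 0.206] -0.006;
```

Emit:
carry_out:
  motion:
    - {"delta_pos": [0,-0.004,0.1],"roll": -0.005,"fingers": 0}
    - {"delta_pos": [0,-0.004,0.17],"roll": -0.005,"fingers": 0}
    - {"delta_pos": [0,-0.004,0.203],"roll": -0.005,"fingers": 0}
    - {"delta_pos": [0,-0.004,0.203],"roll": -0.005,"fingers": -1}
    - {"delta_pos": [0,-0.004,0.203],"roll": -0.005,"fingers": -1}
  force: 60

```text
t: 27.7
tool_pos: [0.3489, 0.2838, 0.0161]
orientation: [0.479, 0.878, 0.002, 0.001]
ft_force: [0.6, -1.3, 0.0]
grip_width: 0.171
grip_force: 58.5
```

Emit:
carry_out:
  motion:
    - {"delta_pos": [0,0,0],"roll": 0,"fingers": -1}
    - {"delta_pos": [0,0,0],"roll": 0,"fingers": -1}
    - {"delta_pos": [0,0,-0.1],"roll": 0,"fingers": -1}
    - {"delta_pos": [0,0,-0.22],"roll": 0,"fingers": -1}
    - {"delta_pos": [0,0,-0.34],"roll": 0,"fingers": -1}

```text
t: 28.32
tool_pos: [0.347, 0.2822, 0.1868]
orientation: [0.479, 0.878, 0.0, 0.0]
ft_force: [1.3, 0.3, -0.9]
grip_width: 0.169
grip_force: 59.4
```

Run:
```python
from h import *
s=manip.get_state(); print(np.round(s['tool_pos'],4),yaw(),s['grip_width'],s['grip_force'])
plan([[(.36,.275,.455,32)],[(.5,.08,.455,10)],[(.572,-.17,.455,-10)]])
```

```text
[0.347  0.2822 0.1868] 32.778066828186915 0.16858786633503675 59.39385025820229
[-0.026, 0.014, -0.536] 0.009; 
[-0.479, 0.031, 0.0] 0.244; 
[-0.517, 0.055, 0.0] 0.222;
```

Emit:
carry_out:
  motion:
    - {"delta_pos": [0,0,-0.12],"roll": 0,"fingers": -1}
    - {"delta_pos": [0,0,-0.24],"roll": 0,"fingers": -1}
    - {"delta_pos": [0,0,-0.36],"roll": 0,"fingers": -1}
    - {"delta_pos": [-0.02,0.01,-0.47],"roll": 0,"fingers": -1}
    - {"delta_pos": [-0.026,0.014,-0.54],"roll": 0,"fingers": -1}

```text
t: 28.95
tool_pos: [0.3602, 0.2747, 0.4578]
orientation: [0.479, 0.878, 0.002, 0.001]
ft_force: [0.5, 0.8, -2.6]
grip_width: 0.169
grip_force: 59.4
```

Emit:
carry_out:
  motion:
    - {"delta_pos": [-0.1,0.006,0],"roll": 0.05,"fingers": -1}
    - {"delta_pos": [-0.2,0.012,0],"roll": 0.1,"fingers": -1}
    - {"delta_pos": [-0.3,0.018,0],"roll": 0.15,"fingers": -1}
    - {"delta_pos": [-0.4,0.024,0],"roll": 0.2,"fingers": -1}
    - {"delta_pos": [-0.48,0.03,0],"roll": 0.244,"fingers": -1}

```text
t: 29.58
tool_pos: [0.5029, 0.0796, 0.4549]
orientation: [0.639, 0.769, 0.0, 0.0]
ft_force: [0.7, 0.6, -1.2]
grip_width: 0.167
grip_force: 59.4
```

Emit:
carry_out:
  motion:
    - {"delta_pos": [-0.1,0.01,0],"roll": 0.04,"fingers": -1}
    - {"delta_pos": [-0.2,0.02,0],"roll": 0.09,"fingers": -1}
    - {"delta_pos": [-0.31,0.03,0],"roll": 0.14,"fingers": -1}
    - {"delta_pos": [-0.42,0.045,0],"roll": 0.18,"fingers": -1}
    - {"delta_pos": [-0.517,0.055,0],"roll": 0.222,"fingers": -1}

```text
t: 30.2
tool_pos: [0.5779, -0.1688, 0.4548]
orientation: [0.762, 0.647, 0.0, -0.0]
ft_force: [1.0, 0.2, -1.8]
grip_width: 0.166
grip_force: 59.4
```

Run:
```python
from h import *
s=manip.get_state(); p=s['tool_pos'];print(np.round(p,4),yaw(),s['grip_width'],s['grip_force'])
t=np.radians(169.5); port=np.array([.5735,-.194]); o=port-.009*np.array([np.cos(t),np.sin(t)]); print(o)
plan([[(*o,.25,-10.5)],[(*o,.12,-10.5)]])
```

```text
[ 0.5779 -0.1688  0.4548] -9.305881717669788 0.1656123840803365 59.431379191955784
[ 0.58234929 -0.19564012]
[-0.052, 0.017, 0.41] 0.013; 
[0.0, 0.0, 0.26] -0.0;
```

Emit:
carry_out:
  motion:
    - {"delta_pos": [-0.05,0.01,0.1],"roll": 0.013,"fingers": -1}
    - {"delta_pos": [-0.05,0.01,0.22],"roll": 0.013,"fingers": -1}
    - {"delta_pos": [-0.05,0.01,0.34],"roll": 0.013,"fingers": -1}
    - {"delta_pos": [-0.05,0.01,0.46],"roll": 0.013,"fingers": -1}
    - {"delta_pos": [-0.05,0.01,0.56],"roll": 0.013,"fingers": -1}

```text
t: 30.82
tool_pos: [0.5783, -0.192, 0.1728]
orientation: [0.768, 0.641, -0.0, -0.001]
ft_force: [0.5, 0.9, -1.9]
grip_width: 0.164
grip_force: 59.4
```

Emit:
carry_out:
  motion:
    - {"delta_pos": [0,0,0.06],"roll": 0,"fingers": -1}
    - {"delta_pos": [0,0,0.1],"roll": 0,"fingers": -1}
    - {"delta_pos": [0,0,0.1],"roll": 0,"fingers": -1}

```text
t: 31.2
tool_pos: [0.5781, -0.1919, 0.1233]
orientation: [0.768, 0.641, -0.001, -0.002]
ft_force: [-0.7, -0.1, -1.2]
grip_width: 0.166
grip_force: 59.4
```

Run:
```python
from h import *
s=manip.get_state(); p=np.array(s['tool_pos']);print(p.round(4),yaw(),s['grip_width'],s['ft_force'])
plan([[(.579,-.195,.091,-10.5)]])
```

```text
[ 0.5781 -0.1919  0.1233] -10.3283477298344 0.16621906990389232 [-0.67777322 -0.05508639 -1.21503799]
[-0.006, 0.003, 0.065] 0.002;
```

Emit:
carry_out:
  motion:
    - {"delta_pos": [-0.006,0.002,0.04],"roll": 0,"fingers": -1}
    - {"delta_pos": [-0.006,0.002,0.065],"roll": 0,"fingers": -1}
    - {"delta_pos": [-0.006,0.002,0.065],"roll": 0,"fingers": -1}
    - {"delta_pos": [-0.006,0.002,0.065],"roll": 0,"fingers": -0.4}
    - {"delta_pos": [-0.006,0.002,0.065],"roll": 0,"fingers": -0.4}

```text
t: 31.82
tool_pos: [0.5814, -0.196, 0.0941]
orientation: [0.768, 0.641, 0.001, 0.002]
ft_force: [0.1, -0.4, 9.1]
grip_width: 0.298
grip_force: 0.4
```

Emit:
carry_out:
  motion:
    - {"delta_pos": [0,0,0],"roll": 0,"fingers": -0.4}
    - {"delta_pos": [0,0,-0.06],"roll": 0,"fingers": -0.4}
    - {"delta_pos": [0,0,-0.16],"roll": 0,"fingers": -0.4}
    - {"delta_pos": [0,0,-0.28],"roll": 0,"fingers": 0}
    - {"delta_pos": [0,0,-0.4],"roll": 0,"fingers": 0}

```text
t: 32.45
tool_pos: [0.5795, -0.1953, 0.2946]
orientation: [0.768, 0.641, 0.0, 0.0]
ft_force: [1.4, -0.7, -0.1]
grip_width: 0.499
grip_force: 0.0
```

Emit:
carry_out:
  motion:
    - {"delta_pos": [0,0,-0.04],"roll": 0,"fingers": 0}
    - {"delta_pos": [0,0,-0.04],"roll": 0,"fingers": 0}

```text
t: 32.7
tool_pos: [0.5804, -0.1957, 0.3142]
orientation: [0.768, 0.641, 0.001, 0.002]
ft_force: [-0.5, 0.2, -0.9]
grip_width: 0.501
grip_force: 0.0
```

Run:
```python
from h import *
manip.get_image('top'); im,c=shot('wrist','w14'); s=manip.get_state(); print(np.round(s['tool_pos'],4),yaw(),np.round(s['joints'],2))
it,_=shot('top','t3')
g=proj(c,[[.5735,-.194,.04]])[0]; print(g); x,y=int(g[0]),int(g[1])
a=cv2.resize(im[y-75:y+75,x-65:x+65],(520,600)); b=cv2.resize(it[200:310,130:240],(280,280)); o=np.zeros((600,800,3),np.uint8); o[:,:520]=a; o[:280,520:]=b
cv2.imwrite('pics/v14.png',o)
```

```text
[ 0.5793 -0.1953  0.3109] -10.325851572085071 [ 0.2   0.44  0.14  1.4  -0.06  1.31  0.16]
[312.09685988 187.21773282]
```

View pics/v14.png

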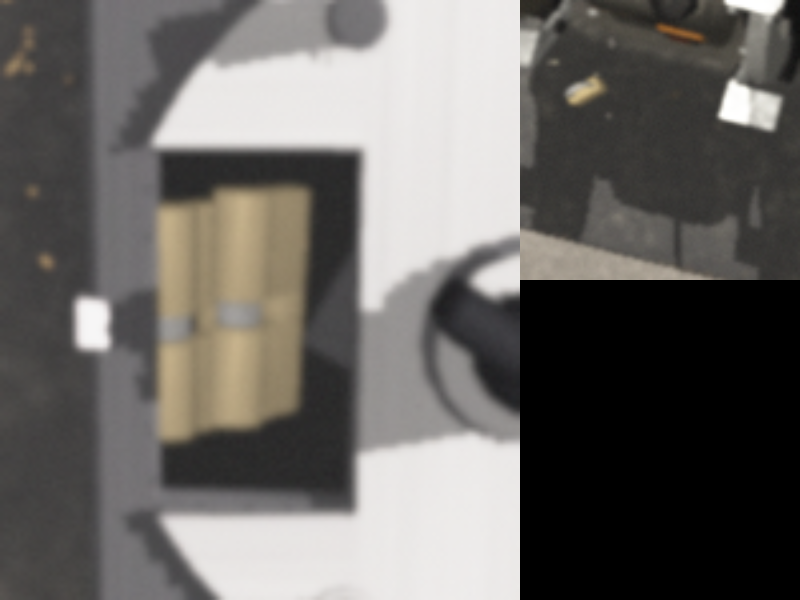

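Run:
```python
from h import *
a=288
plan([[pol(a,.19,-1)],[pol(a,.094,-1)],[pol(a-13*i,.094,-1-6.6*i) for i in range(1,6)],[pol(a-65,.18,-34)],[pol(284,.18,-3)],[pol(284,.094,-3)],[pol(284-13*i,.094,-3-6.6*i) for i in range(1,6)]])
```

```text
[-0.156, 0.208, 0.241] -0.104; 
[0.0, 0.0, 0.192] 0.0; 
[-0.009, -0.04, 0.0] 0.073; [-0.008, -0.081, 0.0] 0.147; [0.001, -0.12, 0.0] 0.22; [0.019, -0.157, 0.0] 0.293; [0.045, -0.188, 0.0] 0.367; 
[0.0, 0.0, -0.172] -0.0; 
[0.055, 0.174, 0.0] -0.344; 
[0.0, 0.0, 0.172] 0.0; 
[-0.007, -0.04, 0.0] 0.073; [-0.006, -0.081, 0.0] 0.147; [0.005, -0.12, 0.0] 0.22; [0.025, -0.156, 0.0] 0.293; [0.052, -0.186, 0.0] 0.367;
```

Emit:
carry_out:
  motion:
    - {"delta_pos": [-0.07,0.09,0.05],"roll": -0.1,"fingers": 0}
    - {"delta_pos": [-0.156,0.18,0.1],"roll": -0.104,"fingers": 0}
    - {"delta_pos": [-0.156,0.208,0.2],"roll": -0.104,"fingers": 0}
    - {"delta_pos": [-0.156,0.208,0.241],"roll": -0.104,"fingers": 0}
    - {"delta_pos": [-0.156,0.208,0.241],"roll": -0.104,"fingers": 0}

```text
t: 33.48
tool_pos: [0.6664, -0.2902, 0.187]
orientation: [0.713, 0.701, -0.001, -0.003]
ft_force: [0.2, 0.3, 0.6]
grip_width: 0.502
grip_force: 0.0
```

Emit:
carry_out:
  motion:
    - {"delta_pos": [0,0,0.1],"roll": 0,"fingers": 0}
    - {"delta_pos": [0,0,0.192],"roll": 0,"fingers": 0}
    - {"delta_pos": [0,0,0.192],"roll": 0,"fingers": -1}
    - {"delta_pos": [0,0,0.192],"roll": 0,"fingers": -1}
    - {"delta_pos": [0,0,0.192],"roll": 0,"fingers": -1}
  force: 30

```text
t: 34.1
tool_pos: [0.6688, -0.2911, 0.0969]
orientation: [0.713, 0.701, 0.0, 0.001]
ft_force: [0.7, 0.2, -6.6]
grip_width: 0.139
grip_force: 29.9
```

Run:
```python
from h import *
s=manip.get_state(); p=np.array(s['tool_pos']); print(p.round(4),yaw(),np.round(s['ft_force'],1),s['grip_width'],np.degrees(np.arctan2(*(p[:2]-CT)[::-1]))%360,np.hypot(*(p[:2]-CT)))
```

```text
[ 0.6688 -0.2911  0.0969] -0.9637331974298351 [ 0.7  0.2 -6.6] 0.13875856136202952 288.81359680050696 0.09093499424676467
```

Gripped on the stud; turn it clockwise and take the next stud.

Emit:
carry_out:
  motion:
    - {"delta_pos": [-0.009,-0.04,0],"roll": 0.073,"fingers": -1}
    - {"delta_pos": [-0.008,-0.081,0],"roll": 0.147,"fingers": -1}
    - {"delta_pos": [0.001,-0.12,0],"roll": 0.22,"fingers": -1}
    - {"delta_pos": [0.019,-0.157,0],"roll": 0.293,"fingers": -1}
    - {"delta_pos": [0.045,-0.188,0],"roll": 0.367,"fingers": -1}

```text
t: 34.72
tool_pos: [0.5734, -0.2709, 0.0969]
orientation: [0.885, 0.466, -0.0, 0.003]
ft_force: [-2.4, -7.6, -9.0]
grip_width: 0.145
grip_force: 30.0
```

Emit:
carry_out:
  motion:
    - {"delta_pos": [0,0,0],"roll": 0,"fingers": -1}
    - {"delta_pos": [0,0,0],"roll": 0,"fingers": -1}

```text
t: 34.98
tool_pos: [0.5721, -0.2688, 0.097]
orientation: [0.883, 0.469, -0.002, 0.0]
ft_force: [-7.3, -2.9, -2.0]
grip_width: 0.141
grip_force: 30.6
```

Run:
```python
from h import *
s=manip.get_state(); p=np.array(s['tool_pos']); print(p.round(4),yaw(),np.round(s['ft_force'],1),s['grip_width'],np.degrees(np.arctan2(*(p[:2]-CT)[::-1]))%360,np.hypot(*(p[:2]-CT)))
```

```text
[ 0.5721 -0.2688  0.097 ] -34.087404834348604 [-7.3 -2.9 -2. ] 0.14052518459917507 223.4285486297633 0.09286169807568576
```

Emit:
carry_out:
  motion:
    - {"delta_pos": [0,0,0],"roll": 0,"fingers": -0.2}
    - {"delta_pos": [0,0,0],"roll": 0,"fingers": -0.2}
    - {"delta_pos": [0,0,-0.09],"roll": 0,"fingers": 0}
    - {"delta_pos": [0,0,-0.172],"roll": 0,"fingers": 0}
    - {"delta_pos": [0,0,-0.172],"roll": 0,"fingers": 0}

```text
t: 35.6
tool_pos: [0.577, -0.268, 0.186]
orientation: [0.883, 0.47, 0.003, 0.003]
ft_force: [1.3, -0.7, -1.2]
grip_width: 0.497
grip_force: 0.0
```

Emit:
carry_out:
  motion:
    - {"delta_pos": [0.028,0.087,0],"roll": -0.1,"fingers": 0}
    - {"delta_pos": [0.055,0.174,0],"roll": -0.2,"fingers": 0}
    - {"delta_pos": [0.055,0.174,0],"roll": -0.3,"fingers": 0}
    - {"delta_pos": [0.055,0.174,0],"roll": -0.344,"fingers": 0}
    - {"delta_pos": [0.055,0.174,0],"roll": -0.344,"fingers": 0}

```text
t: 36.22
tool_pos: [0.6621, -0.2926, 0.1808]
orientation: [0.726, 0.688, 0.0, -0.0]
ft_force: [1.1, 0.1, 0.3]
grip_width: 0.498
grip_force: 0.0
```

Run:
```python
from h import *
s=manip.get_state(); print(np.round(s['tool_pos'],4),yaw())
plan([[pol(284,.094,-3)]])
```

```text
[ 0.6621 -0.2926  0.1808] -3.067620159189197
[0.0, -0.002, 0.174] -0.001;
```

Emit:
carry_out:
  motion:
    - {"delta_pos": [0,0,0.09],"roll": 0,"fingers": 0}
    - {"delta_pos": [0,0,0.17],"roll": 0,"fingers": 0}
    - {"delta_pos": [0,0,0.17],"roll": 0,"fingers": -1}
    - {"delta_pos": [0,0,0.17],"roll": 0,"fingers": -1}
    - {"delta_pos": [0,0,0.17],"roll": 0,"fingers": -1}

```text
t: 36.85
tool_pos: [0.6619, -0.2924, 0.0967]
orientation: [0.726, 0.688, -0.0, -0.0]
ft_force: [0.1, 0.9, -9.9]
grip_width: 0.144
grip_force: 29.7
```

Emit:
carry_out:
  motion:
    - {"delta_pos": [-0.007,-0.04,0],"roll": 0.073,"fingers": -1}
    - {"delta_pos": [-0.006,-0.081,0],"roll": 0.147,"fingers": -1}
    - {"delta_pos": [0.005,-0.12,0],"roll": 0.22,"fingers": -1}
    - {"delta_pos": [0.025,-0.156,0],"roll": 0.293,"fingers": -1}
    - {"delta_pos": [0.052,-0.186,0],"roll": 0.367,"fingers": -1}

```text
t: 37.48
tool_pos: [0.5692, -0.265, 0.0968]
orientation: [0.893, 0.45, -0.001, 0.002]
ft_force: [-3.4, -8.5, -15.1]
grip_width: 0.141
grip_force: 29.7
```

Emit:
carry_out:
  motion:
    - {"delta_pos": [0,0,0],"roll": 0,"fingers": -1}
    - {"delta_pos": [0,0,0],"roll": 0,"fingers": -1}

```text
t: 37.72
tool_pos: [0.5679, -0.263, 0.0969]
orientation: [0.892, 0.453, -0.002, -0.0]
ft_force: [-7.1, -1.6, -7.1]
grip_width: 0.145
grip_force: 30.3
```

Run:
```python
from h import *
s=manip.get_state(); p=np.array(s['tool_pos']); print(p.round(4),yaw(),np.round(s['ft_force'],1),s['grip_width'],np.degrees(np.arctan2(*(p[:2]-CT)[::-1]))%360,np.round(s['joints'],2))
plan([[(p[0],p[1],.28,-34)],[(.6395,-.205,.28,45.7)]])
```

```text
[ 0.5679 -0.263   0.0969] -36.149154589329775 [-7.1 -1.6 -7.1] 0.14521215639161286 219.00240364131753 [ 0.23  0.65  0.27  1.67 -0.21  0.86 -0.04]
[0.0, 0.0, -0.366] -0.024; 
[0.176, 0.054, 0.0] -0.886;
```

Emit:
carry_out:
  motion:
    - {"delta_pos": [0,0,0],"roll": 0,"fingers": -0.2}
    - {"delta_pos": [0,0,0],"roll": 0,"fingers": -0.2}
    - {"delta_pos": [0,0,-0.1],"roll": 0,"fingers": 0}
    - {"delta_pos": [0,0,-0.2],"roll": -0.1,"fingers": 0}
    - {"delta_pos": [0,0,-0.3],"roll": -0.2,"fingers": 0}

```text
t: 38.35
tool_pos: [0.5712, -0.2619, 0.2492]
orientation: [0.808, 0.589, 0.001, 0.001]
ft_force: [0.1, 0.6, -0.5]
grip_width: 0.497
grip_force: 0.0
```

Emit:
carry_out:
  motion:
    - {"delta_pos": [0,0,0],"roll": -0.11,"fingers": 0}
    - {"delta_pos": [0,0,0],"roll": -0.22,"fingers": 0}
    - {"delta_pos": [0,0,0],"roll": -0.33,"fingers": 0}
    - {"delta_pos": [0,0,0],"roll": -0.44,"fingers": 0}
    - {"delta_pos": [0,0,0],"roll": -0.55,"fingers": 0}

```text
t: 38.98
tool_pos: [0.5713, -0.262, 0.2476]
orientation: [0.487, 0.874, 0.0, 0.001]
ft_force: [0.5, -0.1, -0.1]
grip_width: 0.498
grip_force: 0.0
```

Run:
```python
from h import *
s=manip.get_state(); print(np.round(s['tool_pos'],4),yaw())
plan([[(.6395,-.205,.26,45.7)]])
```

```text
[ 0.5713 -0.262   0.2476] 31.753227281670377
[0.025, 0.176, -0.025] -0.155;
```

Emit:
carry_out:
  motion:
    - {"delta_pos": [0.01,0.08,-0.025],"roll": -0.08,"fingers": 0}
    - {"delta_pos": [0.025,0.176,-0.025],"roll": -0.155,"fingers": 0}
    - {"delta_pos": [0.025,0.176,-0.025],"roll": -0.155,"fingers": 0}
    - {"delta_pos": [0.025,0.176,-0.025],"roll": -0.155,"fingers": 0}
    - {"delta_pos": [0.025,0.176,-0.025],"roll": -0.155,"fingers": 0}

```text
t: 39.6
tool_pos: [0.6384, -0.2067, 0.2593]
orientation: [0.381, 0.925, -0.0, 0.0]
ft_force: [-0.4, -0.5, 0.4]
grip_width: 0.498
grip_force: 0.0
```

Run:
```python
from h import *
im,c=shot('wrist','w15'); s=manip.get_state(); print(np.round(s['tool_pos'],4),yaw())
g=proj(c,[[*CT,.14]])[0]; print(g)
m=im.max(2)<70
for v in range(int(g[1])-45,int(g[1])+50,8):
    x=np.where(m[v,int(g[0])-30:int(g[0])+30])[0]+int(g[0])-30; print(v,x[[0,-1]] if len(x) else None,end=' ')
plan([[(.6395,-.205,.119,45.7)]])
```

```text
[ 0.6385 -0.2066  0.2593] 45.2496159421308
[321.63222887 224.19536716]
179 None 187 [313 326] 195 [313 326] 203 [306 332] 211 [303 336] 219 [303 335] 227 [309 329] 235 [314 315] 243 [314 325] 251 [314 325] 259 [314 324] 267 None [0.001, 0.004, 0.281] -0.005;
```

Emit:
carry_out:
  motion:
    - {"delta_pos": [0,0,0.12],"roll": -0.004,"fingers": 0}
    - {"delta_pos": [0,0,0.22],"roll": -0.004,"fingers": 0}
    - {"delta_pos": [0,0,0.278],"roll": -0.004,"fingers": 0}
    - {"delta_pos": [0,0,0.278],"roll": -0.004,"fingers": -1}
    - {"delta_pos": [0,0,0.278],"roll": -0.004,"fingers": -1}
  force: 60

```text
t: 40.28
tool_pos: [0.6394, -0.2059, 0.1212]
orientation: [0.377, 0.926, -0.0, 0.001]
ft_force: [-0.8, -0.9, -7.7]
grip_width: 0.127
grip_force: 61.7
```

Emit:
carry_out:
  motion:
    - {"delta_pos": [0,0,0],"roll": 0,"fingers": -1}
    - {"delta_pos": [0,0,0],"roll": 0,"fingers": -1}

```text
t: 40.52
tool_pos: [0.6394, -0.2059, 0.121]
orientation: [0.377, 0.926, -0.0, 0.001]
ft_force: [-1.1, -0.9, 0.5]
grip_width: 0.121
grip_force: 62.9
```

Run:
```python
from h import *
s=manip.get_state(); print(np.round(s['tool_pos'],4),yaw(),s['grip_width'],np.round(s['ft_force'],1),np.round(s['moment'],2))
```

```text
[ 0.6394 -0.2059  0.121 ] 45.702456345579584 0.12149804067692178 [-1.1 -0.9  0.5] [-0.23  0.24 -0.21]
```

Emit:
carry_out:
  motion:
    - {"delta_pos": [0,0,0.001],"roll": 0.09,"fingers": -1}
    - {"delta_pos": [0,0,0.002],"roll": 0.18,"fingers": -1}
    - {"delta_pos": [0,0,0.003],"roll": 0.27,"fingers": -1}
    - {"delta_pos": [0,0,0.004],"roll": 0.36,"fingers": -1}
    - {"delta_pos": [0,0,0.005],"roll": 0.45,"fingers": -1}

```text
t: 41.15
tool_pos: [0.6399, -0.2056, 0.1184]
orientation: [0.675, 0.738, 0.0, 0.001]
ft_force: [0.8, -1.6, -2.8]
grip_width: 0.123
grip_force: 62.7
```

Emit:
carry_out:
  motion:
    - {"delta_pos": [0,0,0.001],"roll": 0.09,"fingers": -1}
    - {"delta_pos": [0,0,0.002],"roll": 0.18,"fingers": -1}
    - {"delta_pos": [0,0,0.003],"roll": 0.27,"fingers": -1}
    - {"delta_pos": [0,0,0.004],"roll": 0.36,"fingers": -1}
    - {"delta_pos": [0,0,0.005],"roll": 0.43,"fingers": -1}

```text
t: 41.78
tool_pos: [0.6404, -0.2057, 0.1157]
orientation: [0.881, 0.472, 0.001, 0.001]
ft_force: [1.6, -2.4, -3.4]
grip_width: 0.121
grip_force: 62.5
```

Run:
```python
from h import *
s=manip.get_state(); print(np.round(s['tool_pos'],4),yaw(),s['grip_width'],np.round(s['ft_force'],1),np.round(s['moment'],2))
```

```text
[ 0.6404 -0.2057  0.1157] -33.613235540076126 0.1210688461589288 [ 1.6 -2.4 -3.4] [-0.48 -0.41  0.33]
```

Emit:
carry_out:
  motion:
    - {"delta_pos": [0,0,0.001],"roll": 0.04,"fingers": -1}
    - {"delta_pos": [0,0,0.001],"roll": 0.06,"fingers": -1}
    - {"delta_pos": [0,0,0.001],"roll": 0.06,"fingers": -1}

```text
t: 42.15
tool_pos: [0.6404, -0.2057, 0.1153]
orientation: [0.902, 0.432, 0.001, 0.001]
ft_force: [4.9, -3.2, 1.1]
grip_width: 0.124
grip_force: 63.1
```

Run:
```python
from h import *
s=manip.get_state(); print(np.round(s['tool_pos'],4),yaw(),s['grip_width'],np.round(s['ft_force'],1),np.round(s['moment'],2))
```

```text
[ 0.6404 -0.2057  0.1153] -38.80207307416908 0.12427468598221819 [ 4.9 -3.2  1.1] [-0.56 -0.76  0.22]
```

Emit:
carry_out:
  motion:
    - {"delta_pos": [0,0,0],"roll": 0.04,"fingers": -1}
    - {"delta_pos": [0,0,0],"roll": 0.07,"fingers": -1}
    - {"delta_pos": [0,0,0],"roll": 0.07,"fingers": -1}

```text
t: 42.52
tool_pos: [0.6405, -0.2057, 0.1153]
orientation: [0.924, 0.383, 0.001, 0.001]
ft_force: [4.0, -2.5, 0.7]
grip_width: 0.123
grip_force: 64.9
```

Run:
```python
from h import *
s=manip.get_state(); print(np.round(s['tool_pos'],4),yaw(),s['grip_width'],np.round(s['ft_force'],1),np.round(s['moment'],2))
```

```text
[ 0.6405 -0.2057  0.1153] -45.01051491912267 0.12325297991044308 [ 4.  -2.5  0.7] [-0.69 -0.84  1.03]
```

Emit:
carry_out:
  motion:
    - {"delta_pos": [0,0,0],"roll": 0.04,"fingers": -1}
    - {"delta_pos": [0,0,0],"roll": 0.04,"fingers": -1}
    - {"delta_pos": [0,0,0],"roll": 0.04,"fingers": -1}

```text
t: 42.9
tool_pos: [0.6405, -0.2058, 0.1153]
orientation: [0.935, 0.354, 0.001, 0.001]
ft_force: [3.9, -3.2, 0.6]
grip_width: 0.12
grip_force: 64.6
```

Run:
```python
from h import *
s=manip.get_state(); print(yaw(),np.round(s['ft_force'],1),np.round(s['moment'],2))
```

```text
-48.58203084573166 [ 3.9 -3.2  0.6] [-0.68 -0.87  0.95]
```

Emit:
carry_out:
  motion:
    - {"delta_pos": [0,0,0],"roll": 0,"fingers": 0}
    - {"delta_pos": [0,0,0],"roll": 0,"fingers": 0}
    - {"delta_pos": [0,0,-0.1],"roll": 0,"fingers": 0}
    - {"delta_pos": [0,0,-0.2],"roll": 0,"fingers": 0}
    - {"delta_pos": [0,0,-0.3],"roll": 0,"fingers": 0}

```text
t: 43.52
tool_pos: [0.6384, -0.2049, 0.2657]
orientation: [0.936, 0.352, -0.0, -0.001]
ft_force: [0.7, 0.4, -0.5]
grip_width: 0.502
grip_force: 0.0
```

Emit:
carry_out:
  motion:
    - {"delta_pos": [0,0,-0.06],"roll": -0.07,"fingers": 0}
    - {"delta_pos": [0,0,-0.06],"roll": -0.07,"fingers": 0}
    - {"delta_pos": [0,0,-0.06],"roll": -0.07,"fingers": 0}
    - {"delta_pos": [0,0,-0.06],"roll": -0.07,"fingers": 0}

```text
t: 44.02
tool_pos: [0.6385, -0.2048, 0.2926]
orientation: [0.915, 0.403, -0.001, -0.001]
ft_force: [-0.3, -0.2, -0.5]
grip_width: 0.502
grip_force: 0.0
```

Run:
```python
from h import *
im,c=shot('wrist','w16'); s=manip.get_state(); print(np.round(s['tool_pos'],4),yaw())
def axis(im,c):
    g=proj(c,[[*CT,.134]])[0]; m=im.max(2)<70; L=[]
    for v in range(int(g[1])-60,int(g[1])+60):
        x=np.where(m[v,int(g[0])-30:int(g[0])+30])[0]+int(g[0])-30
        if len(x) and 5<x[-1]-x[0]<15: L.append((x.mean(),v))
    L=np.array(L); k=np.polyfit(L[:,1],L[:,0],1); P=ray(c,[(np.polyval(k,v),v) for v in L[[0,-1],1]],.134); d=P[0]-P[1]
    return len(L),k[0].round(3),np.degrees(np.arctan2(d[1],d[0])),np.hypot(*d[:2])
print(axis(im,c))
# same measure on the first tight picture (tool pose then)
s0=dict(tool_pos=[.6425,-.2053,.3041],orientation=[.888,.460,.001,.001]); print(axis(cv2.imread('pics/w3.png'),cam('wrist',s0)))
print('notch',disc(im,c,CT)[1], proj(c,[pol(39+o,.11,0)[:3] for o in(60,180,300)]).round(0).tolist())
```

```text
[ 0.6386 -0.2049  0.2928] -42.494034228149424
(39, np.float64(-0.046), np.float64(45.038957950471165), np.float64(0.060744669517458424))
(36, np.float64(-0.072), np.float64(50.59972953398159), np.float64(0.06037129490445667))
notch 15.638651852272403 [[237.0, 141.0], [305.0, 293.0], [414.0, 168.0]]
```

Run:
```python
from h import *
manip.get_image('scene'); im,c=shot('wrist','w17')
for r in (.06,.08,.097):
    A=np.arange(0,360,6); uv=proj(c,[pol(a,.086,0,r)[:3] for a in A]).round().astype(int)
    print(r,[int(a) for a,(u,v) in zip(A,uv) if im[v,u].min()<140])
t=cam('top'); it,_=shot('top','t5'); 
uv=proj(t,[pol(a,.086,0,.08)[:3] for a in A]).round().astype(int); print('top',[(int(a),int(it[v,u].min())) for a,(u,v) in zip(A,uv) if it[v,u].min()<140])
print(manip.get_state()['t'])
```

```text
0.06 [0, 6, 12, 18, 24, 30, 36, 42, 48, 54, 60, 66, 72, 78, 354]
0.08 [0, 6, 12, 18, 24, 30, 36, 42, 48, 54, 60, 66]
0.097 [6, 12, 18, 24, 30, 36, 42, 48, 54, 60, 156, 162, 216, 270, 276, 330]
top [(0, 80), (6, 122), (12, 124), (18, 122), (24, 121), (30, 122), (36, 126), (42, 127), (48, 119), (54, 121), (60, 120), (138, 92), (144, 103), (150, 112), (156, 116), (162, 123), (168, 129), (174, 138), (192, 133), (198, 127), (204, 123), (210, 117), (216, 116), (222, 111), (228, 113), (234, 108), (240, 109), (246, 110), (252, 110), (258, 110), (264, 113), (270, 114), (276, 117), (282, 118), (288, 127), (294, 134), (318, 134), (324, 125), (330, 121), (336, 113), (342, 109), (348, 88), (354, 64)]
44.225
```

```bash
python3 -c "
from workcell import manip
print(manip.sign_off())"
```

```text
the job is handed in; nothing more can be done
None
```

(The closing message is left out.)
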